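# Fit a T-handled hammer-head bolt in slotted strut

## Task

Take the T-handled bolt off its sloping pine rest, turn it upright and lower its hammer head through the slot of the steel strut until its flange rests on the strut, then let go so that it stands there by itself. Take it again by the T-bar from above, give it a quarter turn so that the head lies square across under the lips, then tug it straight up until the head catches under the lips, let it down again onto its flange and release it upright. Leave the tin, the spanner and the wooden offcut where they are.

Things in the scene. Friction and masses are not known exactly. Their poses are not given: they have to be found in the camera images.
- bolt: Loose steel bolt, 158 mm, 0.38 kg, half-turn symmetric. Origin: centre of the head's underside; z runs up the shank. Head z 0-14 mm: 38 (along y) x 19 (x) mm; round neck dia 14, z 14-29; flange dia 44, z 29-35; square shank 14 x 14 (sides along x, y), z 35-140; T-bar z 140-158, 64 (y, parallel to the head) x 19 (x). Starts on the rest, z sloping 30 degrees above level, y level, x facing down.
- bolt_shank (a point): Point on the bolt's axis in its free square shank, 90 mm from the head's underside, near the centre of mass; a place to grip when it lies on the rest (14 mm wide along the bolt's y). Axes as the bolt's.
- bolt_bar (a point): Centre of the bolt's T-bar (64 mm along y, 19 mm thick along x, 18 mm along z), 149 mm from the head's underside. Axes as the bolt's.
- strut: Fixed galvanised C-channel strut, 240 mm long (own y), 52 mm wide (x), 41 mm high, slot on top. Origin: centre of its underside on the bench, z up. Slot centred on x = 0, whole length, 24 mm wide; lips 10 mm deep (z 31-41 mm); inside 46 mm wide, floor at z = 4 mm. Low screw tabs, 10 mm high, beyond both ends (34 mm long).
- strut_seat (a point): Where the bolt's origin comes with the bolt standing in mid slot, flange down on the strut: 12 mm above the strut's origin. From there the head, once across, has 5 mm of lift before it meets the lips. Axes as the strut's. Anywhere along the slot within 100 mm of here will do.
- rack: Fixed pine rest, base 190 (own x) x 90 (y) x 18 mm. Origin: centre of its underside, z up. The bolt slopes up along its +x: head at the low end, towards the robot, against a stop; T-bar on the tall post (about 120 mm high at +x 64 mm). Only head and bar are supported; the shank is free all round between. The bolt's origin starts near x -70, z 45 mm.
- tin: Bystander: white painted round tin, 90 mm diameter, 100 mm high, origin at the centre of its underside.
- spanner: Bystander: steel spanner 170 mm long lying flat, its length along own x.
- offcut: Bystander: pine offcut 120 x 70 x 45 mm, origin at the centre of its underside.
Things that resemble listed ones, but are neither listed nor needed, are in the scene too. What is shaped like the bolt but blue is not meant.

How it is judged:
By the outcome, as a careful person would: the job done as asked, in the order asked, and still so for the second after the job is handed in, with the robot touching nothing.
It also fails if it takes over 64 s, if anything falls off the work surface, if the arm or the gripper's body presses on something with over 40 N, if the wrist force passes 120 N, or if a joint passes its speed limit or range.

## Robot

A 7-joint arm with a two-finger parallel gripper is mounted at the origin on the work surface. World frame = base frame: x ahead of the robot, y to its left, z up, the work surface at z = 0. Lengths are in m, angles in rad, forces in N, time in s.
With the tool pointing down it reaches from about 0.425 to 0.875 m from the base axis. Payload 4.7 kg.
Tool frame: the origin (TCP) lies on the centre line of the jaws, within the pads' length; the fingertips stand 19 mm ahead of it and the grasp point (between the pads) is the TCP; x points along the fingers, z is the direction in which the jaws open and shut, and the axes are right-handed (so a half turn about x gives the same grasp; the last joint's range is limited). The gripper opens to 87 mm and grips with 3 to 60 N. Pads are 19 mm wide; open, the fingers measure 117 mm over their backs; the gripper's body (75 mm by 190 mm) begins 51 mm behind the grasp point.
Start: joints at [-1.225, 0.321, -0.07, 1.45, 0.023, 1.371, -0.057], TCP at [0.212, 0.615, 0.242] pointing down, gripper open.
Joint ranges: [-2.86, 2.86], [-0.3, 2.09], [-1.38, 1.24], [0.06, 2.45], [-1.56, 4.7], [0.09, 2.05], [-2.69, 2.69]. Speed limits (rad/s): [2.57, 2.57, 3.14, 3.14, 3.14, 3.14, 3.14].

## Interface

Orientations are given as a rotation vector (axis times angle).
In Python, from bench import get_state, get_image, camera_info, close_job gives the robot as it stands.
- The arm moves only by the tool jog_arm, never from a script. Its argument "targets" is a list of rows, each a list of 7 numbers: the turn, a rotation vector about the tool's x, y, z in degrees, then the shift along the tool's x, y, z in cm, then the finger opening in cm, from 0 to 8.7. In form: [[wx, wy, wz, tx, ty, tz, jaw], ...]. A call has 1 to 10 rows; each row shifts and turns the commanded pose from where the row before left it, along the tool's axes as they then stand; what a row does not reach is not made up. A row lasts 1/8 s, in which the tool goes at most 62.5 mm and 10.7 degrees, less where a joint would pass 70% of its speed; a pose out of reach is approached as far as the arm can. A call is refused whole if a number of a shift passes 6.25 or a number of a turn 10.7, either way. A call with a gripper value outside its range is refused whole. The fingers move at their own pace and stop on an object; "squeeze" is the grip in N (left out, the last holds). Time passes only in rows, so rows that do not move let the fingers close. It gives the time, the measured TCP pose, the force and the opening at its end, in the units of the state.
- get_state(): the state, without advancing time (a new reading comes with each control period).
- get_image(name): name is "side" or "top" or "wrist"; returns (picture, depth): 384x512x3 uint8, red, green, blue; 384x512 float32, m along the optical axis (not along the pixel's ray), 0 where there is no reading.
- camera_info(name): a dict with "intrinsics" (3x3 intrinsics, pixels), "k1" (the pictures are not rectified: a ray, as slopes to the right and down, at radius r is drawn at 1 + k1 r^2 times it, then the intrinsics apply), "world_from_camera" (4x4, takes a point from camera to world coordinates); the wrist camera has in their place "mount" (4x4, takes a point from camera to tool coordinates, whose origin is the TCP and whose axes are the tool frame's). Camera axes: x right, y up, looking along -z (the intrinsics and any distortion apply to the point x, -y, -z); pixel columns grow to the right and rows downward; lengths in m; the calibration is good to about 2 mm. A picture is of the moment at which its call begins: read the wrist's pose just before it. camera_info takes no time and is no camera call.
- close_job(): hands the job in, once; it reports no verdict.
The state is a dict: "time": time; "joint_positions": joint angles; "qd": joint speeds; "joint_torque": joint torques, N m; "position": TCP position; "tool_rot": TCP orientation; "ft_force": force on the tool from outside, world axes, zero at the start; "torque": the same for the moment, N m; "grip_width": opening from 0.0 (shut) to 1.0 (fully open).
Only numpy, scipy, OpenCV 4.12 (cv2) and the standard library are available. Lean on these libraries where they do the work, as an engineer would, in place of code of your own. Each camera call takes 0.05 s, during which the arm holds its last target.

## Working session

There is one attempt and no reset: what is moved stays moved. The work goes in short steps, Python scripts to look and compute and a tool call to move; the robot and the scene stay as the last step left them, time stands still between calls to the robot, and variables do not carry over. Pictures are saved under pics/ and viewed, and the job is handed in when it is done.

Besides the shell and the picture viewer there is one more tool, called after "Call:" by a JSON object that holds its "name" and its "arguments". jog_arm: Moves the arm, as the interface text tells. Its arguments: {"type":"object","properties":{"targets":{"type":"array"},"squeeze":{"type":"number"}},"required":["targets"]}

```bash
ls; mkdir -p pics
cat > h.py <<'E'
import numpy as np, cv2
from bench import get_state,get_image,camera_info
from scipy.spatial.transform import Rotation as R
def save(name,img,crop=None,scale=1):
    if crop: r0,r1,c0,c1=crop; img=img[r0:r1,c0:c1]
    img=cv2.resize(img,None,fx=scale,fy=scale,interpolation=cv2.INTER_CUBIC)
    cv2.imwrite('pics/'+name,img[...,::-1])
def w_from_c(cam,st=None):
    ci=camera_info(cam)
    if cam!='wrist': return np.array(ci['world_from_camera'])
    T=np.eye(4);T[:3,:3]=R.from_rotvec(st['tool_rot']).as_matrix();T[:3,3]=st['position']
    return T@np.array(ci['mount'])
def rays(cam,uv):
    ci=camera_info(cam);K=np.array(ci['intrinsics'],float);k=ci['k1']
    return cv2.undistortPoints(np.array(uv,float).reshape(-1,1,2),K,np.array([k,0,0,0.])).reshape(-1,2)
def pts(cam,uv,d,st=None):
    r=rays(cam,uv);d=np.array(d).reshape(-1)
    p=np.c_[r[:,0]*d,-r[:,1]*d,-d]
    T=w_from_c(cam,st);return p@T[:3,:3].T+T[:3,3]
def onplane(cam,uv,z,st=None):
    r=rays(cam,uv);T=w_from_c(cam,st);d=np.c_[r[:,0],-r[:,1],-np.ones(len(r))]@T[:3,:3].T
    t=(z-T[2,3])/d[:,2];return T[:3,3]+d*t[:,None]
def cloud(cam,dep,st=None):
    v,u=np.mgrid[:384,:512];P=pts(cam,np.c_[u.ravel(),v.ravel()],dep.ravel(),st)
    return P.reshape(384,512,3)
def proj(cam,P,st=None):
    T=np.linalg.inv(w_from_c(cam,st));P=np.atleast_2d(P)@T[:3,:3].T+T[:3,3]
    x=P[:,0]/-P[:,2];y=-P[:,1]/-P[:,2];ci=camera_info(cam);K=np.array(ci['intrinsics']);s=1+ci['k1']*(x*x+y*y)
    return np.c_[K[0,0]*x*s+K[0,2],K[1,1]*y*s+K[1,2]]
E
python3 - <<'E'
from h import *
np.set_printoptions(precision=4,suppress=True)
s=get_state();print(s)
for c in['side','top','wrist']:
    i,d=get_image(c);np.savez('im_%s.npz'%c,i=i,d=d);save(c+'0.png',i,scale=1.5)
    print(camera_info(c))
E
```

```text
pics
{'time': 0.0, 'joint_positions': array([-1.2249,  0.3218, -0.07  ,  1.4517,  0.0226,  1.3708, -0.0569]), 'qd': array([ 0.0009, -0.0005,  0.0023,  0.0008, -0.0009, -0.002 , -0.0007]), 'joint_torque': array([  0.0007, -49.1286,  -0.4035, -31.2531,  -0.0638,   0.0437,
         0.0002]), 'position': array([0.2116, 0.614 , 0.2404]), 'tool_rot': array([-0.9626,  1.3497,  0.9606]), 'ft_force': array([-0.1869, -0.3468, -0.6861]), 'torque': array([0.0253, 0.0194, 0.0311]), 'grip_width': 0.9978617312206405}
{'intrinsics': array([[370.4313,   0.    , 259.6622],
       [  0.    , 370.4313, 192.2584],
       [  0.    ,   0.    ,   1.    ]]), 'k1': -0.0702665524839246, 'world_from_camera': array([[ 0.9328,  0.1772, -0.3139,  0.2497],
       [-0.3603,  0.4868, -0.7957, -0.8522],
       [ 0.0118,  0.8553,  0.5179,  0.6795],
       [ 0.    ,  0.    ,  0.    ,  1.    ]])}
{'intrinsics': array([[404.6227,   0.    , 257.1444],
       [  0.    , 404.6227, 190.683 ],
       [  0.    ,   0.    ,   1.    ]]), 'k1': 0.04707439500988503, 'world_from_camera': array([[ 0.0147,  0.9942, -0.1067,  0.4687],
       [-0.9999,  0.0144, -0.0042,  0.0044],
       [-0.0026,  0.1067,  0.9943,  1.2466],
       [ 0.    ,  0.    ,  0.    ,  1.    ]])}
{'intrinsics': array([[328.0914,   0.    , 253.1024],
       [  0.    , 328.0914, 188.6479],
       [  0.    ,   0.    ,   1.    ]]), 'k1': -0.004728314111324203, 'mount': array([[-0.0008,  0.2679, -0.9634, -0.1437],
       [ 0.0003,  0.9634,  0.2679,  0.0745],
       [ 1.    , -0.0001, -0.0008, -0.0003],
       [ 0.    ,  0.    ,  0.    ,  1.    ]])}
```

View pics/top0.png

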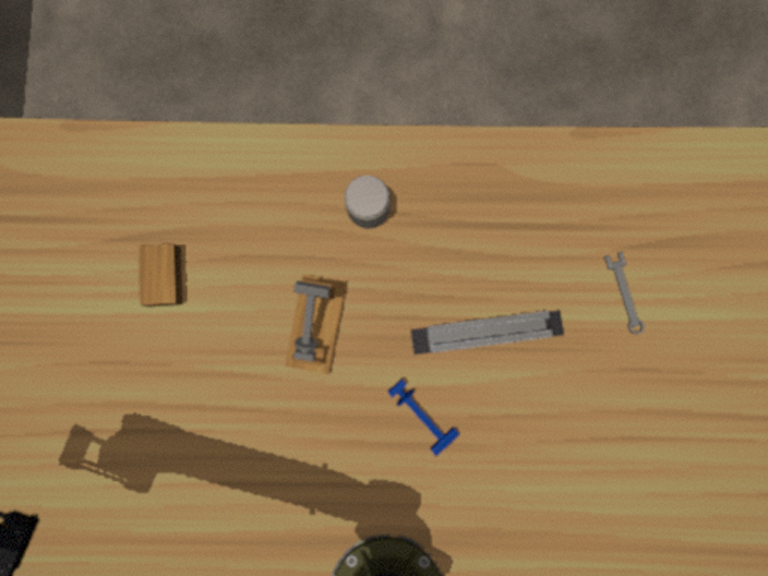

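View pics/side0.png

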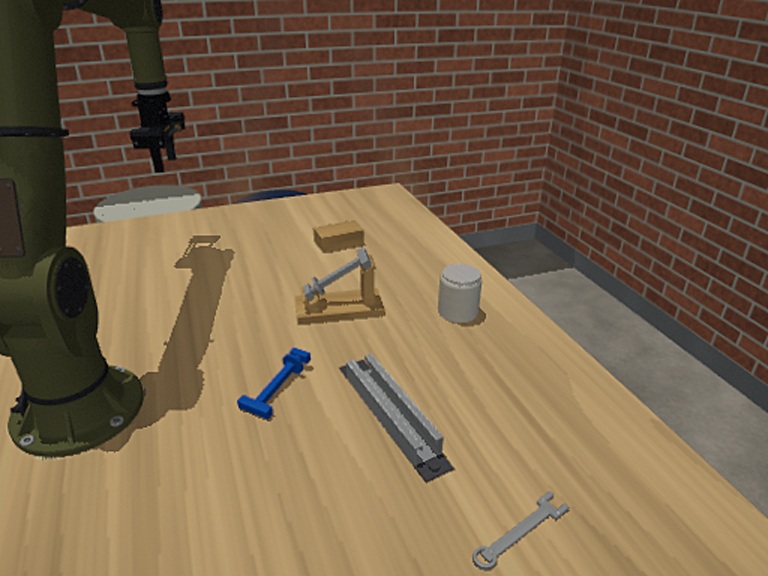

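View pics/wrist0.png

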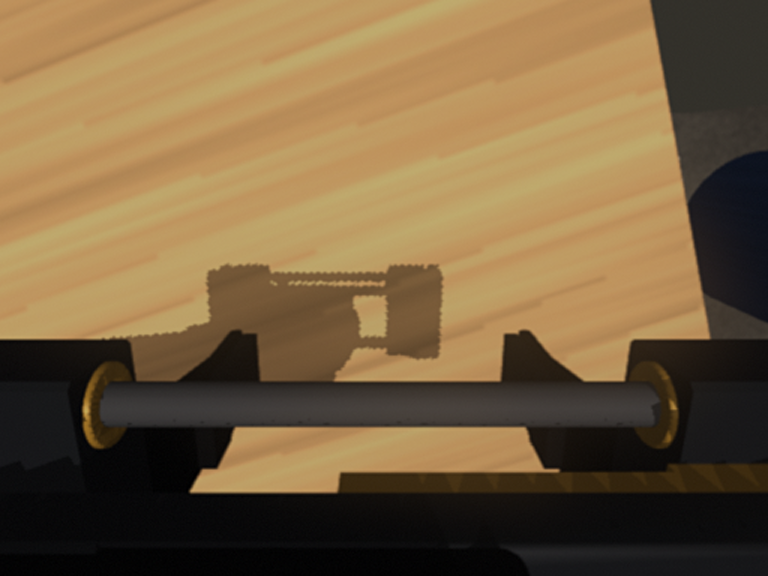

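Run:
```python
from h import *
z=np.load('im_top.npz');save('topA.png',z['i'],(175,255,180,240),8);save('topB.png',z['i'],(195,245,265,385),6)
z=np.load('im_side.npz');save('sideA.png',z['i'],(155,225,190,265),8)
```

```text
(no output)
```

View pics/topA.png

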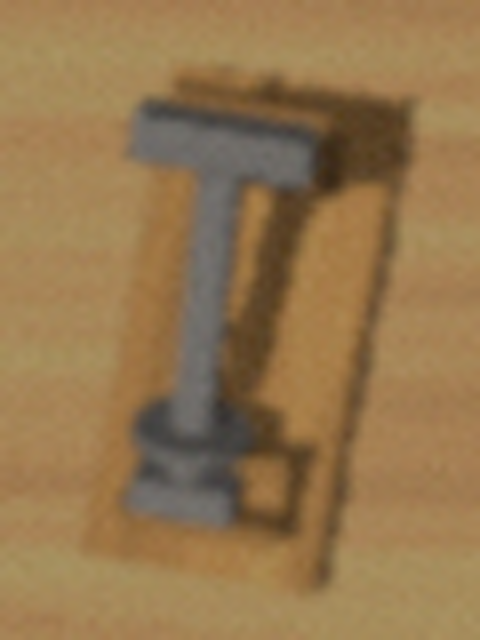

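View pics/topB.png

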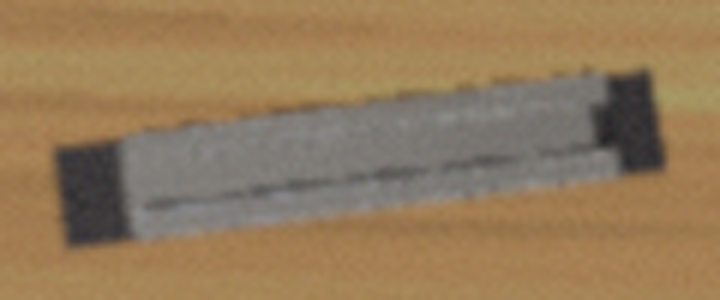

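View pics/sideA.png

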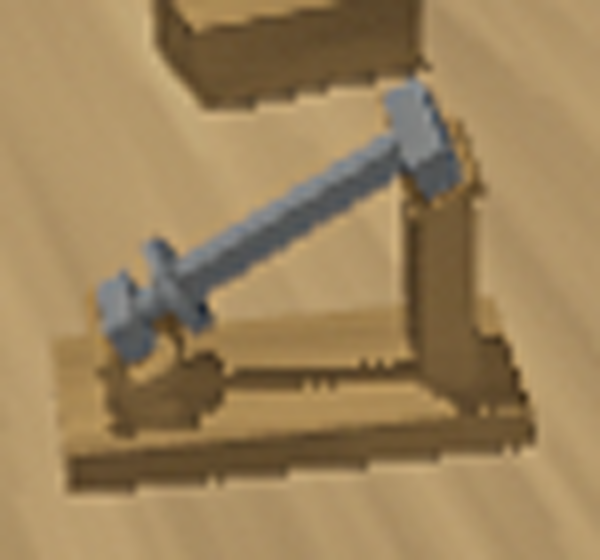

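Run:
```python
from h import *
np.set_printoptions(precision=4,suppress=True)
z=np.load('im_top.npz');C=cloud('top',z['d']);i=z['i'].astype(int)
print('table z',np.median(C[260:300,100:200,2]), 'noise',C[300,100:110,2])
S=C[195:245,270:380].reshape(-1,3);m=S[:,2]>0.03
print(m.sum(),np.median(S[m,2]));r=cv2.minAreaRect(S[m][:,:2].astype(np.float32));print(r,cv2.boxPoints(r))
# top outline pixel corners at z=.041 (crop/6)
uv=np.array([[122,138],[606,74],[622,175],[133,240]])/6+[265,195]
P=onplane('top',uv,0.041);print(P,P.mean(0))
B=C[175,180];
g=(np.abs(i[...,0]-i[...,2])<25)
sub=np.zeros_like(g);sub[180:245,190:225]=1
m=g&sub&(C[...,2]>.03)
Q=C[m];print(len(Q));
for p in Q[::40]:print(p)
# bolt image pts
uv=np.array([[207,205],[203,300],[196,395]])/8+[180,175]
for u in uv: print(C[int(round(u[1])),int(round(u[0]))])
```

```text
table z 0.00033803507452589976 noise [ 0.0037  0.0009 -0.0025  0.0053  0.0034  0.0058 -0.0041  0.002   0.0024
  0.001 ]
786 0.04151564224160209
((0.5058157444000244, -0.15456733107566833), (0.05189128220081329, 0.32544633746147156), 8.448841094970703) [[ 0.4562  0.0026]
 [ 0.5041 -0.3193]
 [ 0.5554 -0.3117]
 [ 0.5076  0.0102]]
[[ 0.5176 -0.0755  0.041 ]
 [ 0.553  -0.3146  0.041 ]
 [ 0.5032 -0.3217  0.041 ]
 [ 0.4675 -0.0813  0.041 ]] [ 0.5103 -0.1983  0.041 ]
475
[0.594  0.1739 0.1266]
[0.5856 0.1511 0.1293]
[0.5804 0.1655 0.1241]
[0.5776 0.1174 0.1311]
[0.577  0.1472 0.0413]
[0.5483 0.1558 0.1062]
[0.5234 0.1594 0.0947]
[0.4983 0.1637 0.0784]
[0.4873 0.1544 0.0584]
[0.4784 0.158  0.0735]
[0.4699 0.1554 0.0465]
[0.4579 0.186  0.0557]
[0.559  0.1523 0.1136]
[0.5289 0.1562 0.0989]
[0.4955 0.1609 0.0772]
```

Run:
```python
from h import *
np.set_printoptions(precision=4,suppress=True)
a=onplane('top',[np.array([217,185])/8+[180,175]],.12)[0];b=onplane('top',[np.array([193,430])/8+[180,175]],.071)[0]
print(a,b,np.degrees(np.arctan2((a-b)[1],(a-b)[0])),np.linalg.norm((a-b)[:2]))
# T-bar top edge ends and rack base rect
uv=np.array([[145,100],[330,128],[312,188],[130,155]])/8+[180,175]
P=onplane('top',uv,.128);print(P)
uv=np.array([[175,75],[412,102],[322,592],[85,550]])/8+[180,175]
P=onplane('top',uv,.018);print(P,P.mean(0))
s=get_state();M=R.from_rotvec(s['tool_rot']).as_matrix();print(M)
```

```text
[0.5666 0.1486 0.12  ] [0.482 0.161 0.071] -8.325460374381358 0.08557838604206812
[[0.5952 0.1734 0.128 ]
 [0.5864 0.1089 0.128 ]
 [0.5654 0.1146 0.128 ]
 [0.576  0.178  0.128 ]]
[[0.6175 0.1788 0.018 ]
 [0.6084 0.0881 0.018 ]
 [0.4227 0.1178 0.018 ]
 [0.4372 0.2072 0.018 ]] [0.5214 0.148  0.018 ]
[[-0.0004 -0.9455  0.3257]
 [-0.0014  0.3257  0.9455]
 [-1.     -0.0001 -0.0015]]
```

Call:
{"name": "jog_arm", "arguments": {"targets": [[10.6,0,0,0,0,0,8.7],[10.6,0,0,0,0,0,8.7],[10.6,0,0,0,0,0,8.7],[10.6,0,0,0,0,0,8.7],[10.6,0,0,0,0,0,8.7],[10.6,0,0,0,0,0,8.7],[10.6,0,0,0,0,0,8.7],[10.6,0,0,0,0,0,8.7]]}}

```text
time: 1.15
position: [0.2116, 0.6143, 0.2411]
tool_rot: [0.193, 1.562, -0.195]
ft_force: [-0.1, 0.2, 0.1]
grip_width: 1.0
```

```bash
cat >> h.py <<'E'
import json,os
def log():
    s=get_state();L=json.load(open('log.json')) if os.path.exists('log.json') else []
    L.append([list(map(float,s[k])) for k in('joint_positions','position','tool_rot')]);json.dump(L,open('log.json','w'));return s
def plan(p,Rm,s=None):
    s=s or get_state();M=R.from_rotvec(s['tool_rot']).as_matrix()
    w=np.degrees(R.from_matrix(M.T@Rm).as_rotvec())
    d=np.array(p)-s['position']
    print('turn total deg',w.round(2),'shift cm cur axes',(M.T@d*100).round(2),'after-turn axes',(Rm.T@d*100).round(2))
def show(s):
    M=R.from_rotvec(s['tool_rot']).as_matrix();print(round(s['time'],2),'q',s['joint_positions'].round(3),'p',np.round(s['position'],4),'x',M[:,0].round(3),'z',M[:,2].round(3),'F',s['ft_force'].round(1),'g',round(s['grip_width']*87,1))
E
python3 - <<'E'
from h import *
show(log())
E
```

```text
1.15 q [-1.376  0.319  0.122  1.457 -0.039  1.369 -1.499] p [0.2116 0.6143 0.2411] x [-0.    -0.001 -1.   ] z [ 0.97  -0.245 -0.   ] F [-0.1  0.2  0.1] g 87.0
```

Call:
{"name": "jog_arm", "arguments": {"targets": [[10.6,0,0,0,0,0,8.7],[10.6,0,0,0,0,0,8.7],[10.6,0,0,0,0,0,8.7],[10.6,0,0,0,0,0,8.7],[10.6,0,0,0,0,0,8.7],[10.6,0,0,0,0,0,8.7],[10.6,0,0,0,0,0,8.7],[10.6,0,0,0,0,0,8.7]]}}

```text
time: 2.15
position: [0.2145, 0.6106, 0.2288]
tool_rot: [1.228, 1.176, -1.277]
ft_force: [1.2, -0.4, -3.2]
grip_width: 1.001
```

Run:
```python
from h import *
s=log();show(s)
a=np.radians(-98.7);z=np.array([np.cos(a),np.sin(a),0]);x=np.array([0,0,-1.]);plan([.515,.152,.24],np.c_[x,np.cross(z,x),z])
```

```text
2.15 q [-1.861  0.42   0.797  1.476 -0.306  1.401 -2.678] p [0.2145 0.6106 0.2288] x [-0.018 -0.023 -1.   ] z [-0.06  -0.998  0.024] F [ 1.2 -0.4 -3.2] g 87.1
turn total deg [5.26 1.4  0.88] shift cm cur axes [-0.61 32.74 44.  ] after-turn axes [-1.12 36.64 40.79]
```

Call:
{"name": "jog_arm", "arguments": {"targets": [[0,0,0,0,3.2,4.3,8.7],[0,0,0,0,3.2,4.3,8.7],[0,0,0,0,3.2,4.3,8.7],[0,0,0,0,3.2,4.3,8.7],[0,0,0,0,3.2,4.3,8.7],[0,0,0,0,3.2,4.3,8.7],[0,0,0,0,3.2,4.3,8.7],[0,0,0,0,3.2,4.3,8.7]]}}

```text
time: 3.15
position: [0.4505, 0.2513, 0.2331]
tool_rot: [1.226, 1.176, -1.274]
ft_force: [0.8, 0.4, 0.7]
grip_width: 1.0
```

Run:
```python
from h import *
s=log();show(s)
a=np.radians(-98.7);z=np.array([np.cos(a),np.sin(a),0]);x=np.array([0,0,-1.]);plan([.515,.152,.24],np.c_[x,np.cross(z,x),z])
```

```text
3.15 q [-1.579  0.071  1.068  1.801 -0.052  1.332 -2.126] p [0.4505 0.2513 0.2331] x [-0.017 -0.023 -1.   ] z [-0.057 -0.998  0.024] F [0.8 0.4 0.7] g 87.0
turn total deg [5.43 1.42 0.83] shift cm cur axes [-0.57  7.    9.56] after-turn axes [-0.69  7.88  8.84]
```

Call:
{"name": "jog_arm", "arguments": {"targets": [[2.7,0.7,0.4,0,2.3,3.2,8.7],[2.7,0.7,0.4,0,2.3,3.2,8.7],[0,0,0,-0.5,2.3,3.2,8.7]]}}

```text
time: 3.52
position: [0.5085, 0.1488, 0.2386]
tool_rot: [1.319, 1.133, -1.321]
ft_force: [0.8, 0.3, -0.1]
grip_width: 1.0
```

```bash
cat > kin.py <<'E'
from h import *
import itertools
from scipy.optimize import least_squares
L=json.load(open('log.json'))
s0=[-1.2249,.3218,-.07,1.4517,.0226,1.3708,-.0569]
L=[[s0,[.2116,.614,.2404],[-.9626,1.3497,.9606]]]+L
def Tz(a): return R.from_euler('z',a)
def Ty(a): return R.from_euler('y',a)
def fk(q,p,sg,full=False):
    h,L1,L2,d,o0,o1,o2,o3,az0,a7,az=p
    r=Tz(sg[0]*q[0]+az);P=np.array([0,0,h])
    P=P+r.apply([0,o0,0])
    r=r*Ty(q[1]*sg[1]);r=r*Tz(sg[2]*q[2]);P=P+r.apply([0,o1,L1])
    r=r*Ty(q[3]*sg[3]);r=r*Tz(sg[4]*q[4]);P=P+r.apply([0,o2,L2])
    r=r*Ty(q[5]*sg[5]);r=r*Tz(sg[6]*q[6]+a7);P=P+r.apply([0,0,d])
    # tool x = link z
    return P,r*R.from_matrix(np.array([[0,0,1],[0,1,0],[-1,0,0]]).T if 0 else np.array([[0,1.,0],[0,0,1],[1,0,0]]))
def res(p,sg):
    o=[]
    for q,t,rv in L:
        P,r=fk(q,p,sg);o+=list((P-t)*5);o+=list((r.inv()*R.from_rotvec(rv)).as_rotvec())
    o+=list(np.array(p[4:8])*.01)
    return np.array(o)
def fit():
    best=None
    for sg in itertools.product([-1,1],[1],[-1,1],[1],[-1,1],[1],[-1,1]):
      for a7 in (0,1.57,3.14,-1.57):
        f=least_squares(res,[.3,.4,.4,.3,0,0,0,0,0,a7,0],args=(sg,))
        if best is None or f.cost<best[0]:best=(f.cost,sg,f.x)
    return best
if __name__=='__main__':
    b=fit();print(b[0],b[1],b[2].round(4));json.dump([b[1],list(b[2])],open('kin.json','w'))
E
python3 - <<'E'
from h import *
s=log();show(s)
i,d=get_image('wrist');np.savez('w1.npz',i=i,d=d,p=s['position'],r=s['tool_rot']);save('w1.png',i,scale=1.5)
E
python3 kin.py
```

```text
3.52 q [-1.413  0.1    1.156  1.783 -0.094  1.32  -1.958] p [0.5085 0.1488 0.2386] x [-0.001 -0.001 -1.   ] z [-0.152 -0.988  0.001] F [ 0.8  0.3 -0.1] g 87.0
7.51903755086848e-08 (-1, 1, -1, 1, -1, 1, -1) [ 2.492000e-01  4.677000e-01  5.131000e-01  3.494000e-01 -1.560000e-02
 -1.070000e-02 -3.000000e-04 -0.000000e+00  1.058884e+02  1.570800e+00
  1.000000e-04]
```

View pics/w1.png

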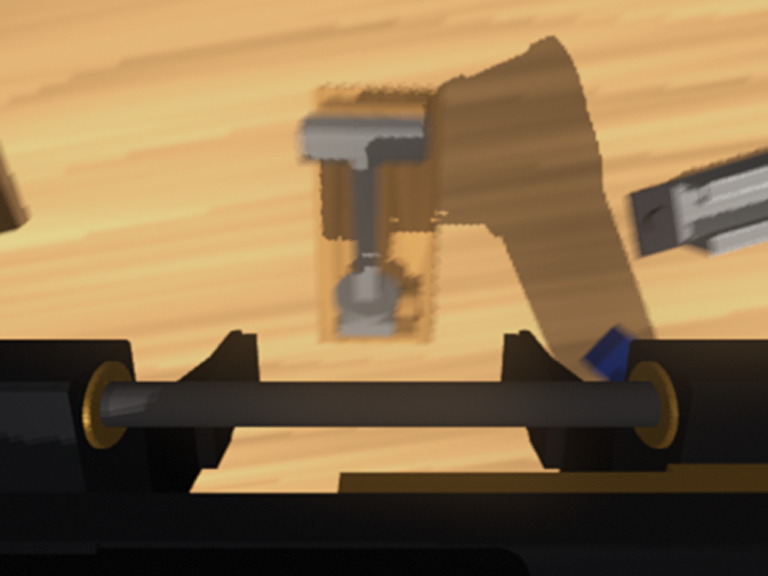

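```bash
cat > ik.py <<'E'
from kin import fk
from h import *
from scipy.optimize import least_squares
sg,pk=json.load(open('kin.json'));pk=np.array(pk)
lo=np.array([-2.86,-.3,-1.38,.06,-1.56,.09,-2.69]);hi=np.array([2.86,2.09,1.24,2.45,4.7,2.05,2.69])
def ik(p,Rm,q0,reg=1e-3,m=.03):
    def f(q):
        P,r=fk(q,pk,sg);return np.r_[(P-p)*10,(r.inv()*R.from_matrix(Rm)).as_rotvec()*2,(q-q0)*reg]
    r=least_squares(f,np.clip(q0,lo+m+.001,hi-m-.001),bounds=(lo+m,hi-m));P,rr=fk(r.x,pk,sg)
    return r.x,np.linalg.norm(P-p),np.degrees(np.linalg.norm((rr.inv()*R.from_matrix(Rm)).as_rotvec()))
def toolR(az_out,tilt,flip=True):
    # tool x: tilt deg from down towards azimuth az_out; jaw axis horizontal, z=right of az (flip) 
    a=np.radians(az_out);t=np.radians(tilt);h=np.array([np.cos(a),np.sin(a),0]);x=np.sin(t)*h-np.cos(t)*np.array([0,0,1.])
    z=np.array([h[1],-h[0],0])*(1 if flip else -1);return np.c_[x,np.cross(z,x),z]
E
cat > t.py <<'E'
from ik import *
np.set_printoptions(precision=2,suppress=True)
q=get_state()['joint_positions'];rng=np.random.default_rng(0)
seeds=[q]+[rng.uniform(lo,hi) for _ in range(40)]
c=np.array([.510,-.198]);u=np.array([-.146,.989])
for flip in(True,False):
 for tilt in(60,50,40,30):
  for sl in(-.08,0,.08):
   p=np.r_[c+u*sl,.102];sol=[ik(p,toolR(8.4,tilt,flip),s0) for s0 in seeds]
   ok=[x for x in sol if x[1]<.0015 and x[2]<.6]
   print(flip,tilt,sl,len(ok),min(x[1] for x in sol), sorted(ok,key=lambda x:np.abs(x[0]-q).sum())[0][0] if ok else '')
E
python3 t.py
```

```text
True 60 -0.08 37 2.525606433161066e-08 [-0.2   0.55  1.21  2.36  4.4   1.31  0.81]
True 60 0 0 0.003347676740346366 
True 60 0.08 0 0.020609937225038316 
True 50 -0.08 36 4.4615263067502756e-08 [-0.12  0.23  1.01  2.3  -1.53  0.87  0.59]
True 50 0 16 8.277943994147735e-08 [ 0.68  0.01  0.01  2.42 -1.52  0.61  0.56]
True 50 0.08 0 0.010994278968077704 
True 40 -0.08 18 3.658096684722028e-08 [-0.36  0.21  1.19  2.23 -1.23  0.78  0.26]
True 40 0 18 4.227675316403754e-08 [-0.63 -0.17  1.21  2.36 -0.79  0.43 -0.14]
True 40 0.08 17 1.192410165906394e-07 [ 1.39 -0.18 -0.91  2.42 -1.23  0.55  0.03]
True 30 -0.08 19 4.1841056856018414e-08 [-0.38  0.19  1.12  2.14 -0.88  0.75 -0.11]
True 30 0 19 5.074846348683576e-08 [-0.71 -0.12  1.21  2.26 -0.4   0.54 -0.6 ]
True 30 0.08 19 6.024861457080166e-08 [-0.65 -0.27  0.93  2.36 -0.02  0.47 -1.09]
False 60 -0.08 25 4.271207805800919e-08 [-0.2   0.55  1.21  2.36  4.4   1.31 -2.34]
False 60 0 0 0.0033477748974774617 
False 60 0.08 0 0.020609980349090003 
False 50 -0.08 23 3.280173974946632e-08 [-0.12  0.23  1.01  2.3  -1.53  0.87 -2.55]
False 50 0 11 5.0226345288203566e-08 [ 0.68  0.01  0.01  2.42 -1.52  0.61 -2.58]
False 50 0.08 0 0.0162293170807421 
False 40 -0.08 9 0.0006058146484165252 [ 1.97  0.43 -1.35  2.16 -0.25  0.42  2.66]
False 40 0 0 0.0034471813825406655 
False 40 0.08 0 0.005004318305387028 
False 30 -0.08 18 6.802281683811931e-08 [ 1.47  0.19 -0.86  2.08 -0.4   0.59  2.66]
False 30 0 19 5.740947987489306e-08 [-0.71 -0.12  1.21  2.26 -0.4   0.54  2.54]
False 30 0.08 19 2.433288000328711e-08 [-0.65 -0.27  0.93  2.36 -0.02  0.47  2.05]
```

Run:
```python
from h import *
np.set_printoptions(precision=4,suppress=True)
s=get_state();show(s)
i,d=get_image('wrist');np.savez('w2.npz',i=i,d=d,p=s['position'],r=s['tool_rot']);save('w2.png',i,(45,240,180,320),4.1 if 0 else 3)
C=cloud('wrist',d,s)
for u,v in [(243,90),(243,110),(243,130),(243,150),(243,160),(225,85),(260,85)]:print(u,v,C[v,u])
```

```text
3.58 q [-1.408  0.101  1.162  1.781 -0.091  1.32  -1.955] p [0.5113 0.1427 0.2398] x [ 0.002 -0.003 -1.   ] z [-0.158 -0.987  0.003] F [ 0.5 -3.5  0.1] g 86.9
243 90 [0.5892 0.1377 0.1243]
243 110 [0.5747 0.14   0.1269]
243 130 [0.5508 0.1471 0.0178]
243 150 [0.5291 0.1507 0.0186]
243 160 [0.5181 0.1525 0.0195]
225 85 [0.5953 0.1509 0.1179]
260 85 [0.591  0.1242 0.1161]
```

View pics/w2.png

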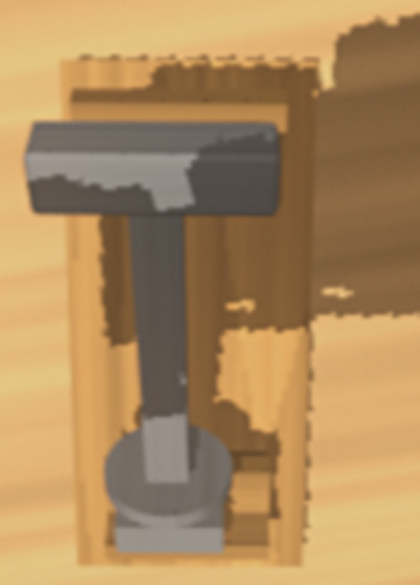

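```bash
cat > fitb.py <<'E'
from h import *
np.set_printoptions(precision=4,suppress=True)
w=np.load('w2.npz');s={'position':w['p'],'tool_rot':w['r']}
obs=[((-9.5,32,158),(28,155)),((-9.5,-32,158),(280,155)),((-9.5,32,140),(33,212)),((-9.5,-32,140),(275,212)),((9.5,32,158),(35,122)),((9.5,-32,158),(275,122)),
((-9.5,19,0),(115,552)),((-9.5,-19,0),(222,552)),((-9.5,19,14),(117,527)),((-9.5,-19,14),(223,527)),((-7,7,138),(130,215)),((-7,-7,138),(185,215))]
X=np.array([o[0] for o in obs])/1000;U=np.array([o[1] for o in obs])/3+[180,45]
def bR(yaw,pit=30):
    a=np.radians(yaw);p=np.radians(pit);h=np.array([np.cos(a),np.sin(a),0]);k=np.array([0,0,1.])
    z=np.cos(p)*h+np.sin(p)*k;x=np.sin(p)*h-np.cos(p)*k;return np.c_[x,np.cross(z,x),z]
f=lambda q:(proj('wrist',X@bR(q[3],q[4]).T+q[:3],s)-U).ravel()
from scipy.optimize import least_squares
q=least_squares(lambda q:np.r_[f(q),(q[4]-30)*1,(q[2]-.045)*200],[.452,.16,.045,-8.7,30],x_scale=[.01,.01,.01,1,1]).x
print(q);print(f(q).reshape(-1,2))
for zb in(.07,.09,.149):print(zb,q[:3]+bR(q[3],q[4])[:,2]*zb)
E
python3 fitb.py
```

```text
[ 0.4538  0.1695  0.0412 -9.423  28.5378]
[[-0.6642 -0.7745]
 [-0.3093 -0.2863]
 [ 0.5893  0.9589]
 [ 0.2717  1.4082]
 [ 0.3909 -1.3297]
 [ 0.3285 -0.8572]
 [ 0.9998 -0.1823]
 [ 0.1501 -0.0268]
 [-0.5244 -0.2558]
 [-0.0724 -0.0929]
 [ 0.0049  0.6436]
 [-0.9628  0.7406]]
0.07 [0.5145 0.1594 0.0746]
0.09 [0.5318 0.1565 0.0842]
0.149 [0.5829 0.148  0.1124]
```

```bash
cat > t2.py <<'E'
from ik import *
np.set_printoptions(precision=2,suppress=True)
s=get_state();show(s);q=s['joint_positions']
p=np.array([.516,.158,.078]);Rg=toolR(-9,-15);x=Rg[:,0]
plan(p-.11*x,Rg)
q1=ik(p-.11*x,Rg,q);print(q1);q2=ik(p,Rg,q1[0]);print(q2)
# carry
q3=q2[0]
c=np.array([.510,-.198]);u=np.array([-.146,.989])
for k in np.linspace(0,1,9):
    az=-9+k*17.4;t=-15+60*k;pp=p*(1-k)+k*np.r_[c+u*-.05,.082]+[0,0,.12*(1 if k>0 else 0)]
    r=ik(pp,toolR(az,t),q3,1e-2);q3=r[0];print(k,r)
r=ik(np.r_[c+u*-.05,.082],toolR(8.4,45),q3);print(r)
# second grip
for a in(8.4+90,8.4-90):
  for dz in(.25,.161):
    r=ik(np.r_[c+u*-.05,dz],toolR(a,0),q3,1e-3);print(a,dz,r)
E
python3 t2.py
```

```text
3.62 q [-1.41  0.1   1.16  1.78 -0.09  1.32 -1.96] p [0.51 0.14 0.24] x [ 0. -0. -1.] z [-0.16 -0.99  0.  ] F [ 0.  -0.6  0.8] g 87.0
turn total deg [ -0.18   0.11 -15.11] shift cm cur axes [ 5.53  3.17 -1.42] after-turn axes [ 4.51  4.51 -1.39]
(array([-0.96,  0.49,  0.94,  1.57, -0.44,  1.55, -1.68]), np.float64(3.449318298369555e-08), np.float64(2.1409791095062564e-05))
(array([-0.97,  0.55,  0.9 ,  1.74, -0.5 ,  1.35, -1.64]), np.float64(7.486640767699685e-09), np.float64(4.5322237210705125e-06))
0.0 (array([-0.97,  0.55,  0.9 ,  1.74, -0.5 ,  1.35, -1.64]), np.float64(5.414728686887155e-13), np.float64(3.9227533784775694e-10))
0.125 (array([-1.09,  0.27,  1.01,  1.74, -0.26,  1.39, -1.7 ]), np.float64(1.9745728385307153e-06), np.float64(0.0009744158697861044))
0.25 (array([-1.13,  0.09,  1.02,  1.86, -0.08,  1.24, -1.73]), np.float64(1.8306282022631514e-06), np.float64(0.0011746031131916266))
0.375 (array([-1.08, -0.11,  0.97,  1.97,  0.12,  1.11, -1.77]), np.float64(1.9564647080489544e-06), np.float64(0.0012371072165813272))
0.5 (array([-0.99, -0.27,  0.91,  2.06,  0.27,  1.  ,
[... 605 characters left out ...]
37207))
(array([-0.13,  0.15,  0.91,  2.33, -1.42,  0.71,  0.48]), np.float64(9.972629917615908e-08), np.float64(5.710962118854577e-05))
98.4 0.25 (array([-0.33,  0.19,  0.83,  1.66, -0.15,  1.35,  0.67]), np.float64(4.3558318436688896e-08), np.float64(3.259602131313909e-05))
98.4 0.161 (array([-0.27,  0.26,  0.78,  1.77, -0.2 ,  1.19,  0.71]), np.float64(4.0240651101516516e-08), np.float64(3.118198872381635e-05))
-81.6 0.25 (array([-0.6 ,  0.3 ,  1.21,  1.67, -0.28,  1.37, -2.35]), np.float64(6.451835948182744e-08), np.float64(4.162143728396082e-05))
-81.6 0.161 (array([-0.57,  0.42,  1.21,  1.78, -0.42,  1.23, -2.25]), np.float64(5.3756196120145295e-08), np.float64(4.1270354193793384e-05))
```

Call:
{"name": "jog_arm", "arguments": {"targets": [[0,0,-5,0,0,0,8.7],[0,0,-5,0,0,0,8.7],[0,0,-5,0,0,0,8.7],[0,0,0,2.2,2.2,-0.7,8.7],[0,0,0,2.2,2.3,-0.7,8.7],[0,0,0,0,0,0,8.7]]}}

```text
time: 4.38
position: [0.5413, 0.1599, 0.1822]
tool_rot: [1.195, 1.341, -1.512]
ft_force: [0.3, 0.3, 0.1]
grip_width: 1.003
```

Run:
```python
from ik import *
s=log();show(s);p=np.array([.516,.158,.078]);Rg=toolR(-9,-15);plan(p,Rg)
i,d=get_image('wrist');np.savez('w3.npz',i=i,d=d,p=s['position'],r=s['tool_rot']);save('w3.png',i,scale=1.5)
```

```text
4.38 q [-1.016  0.534  1.025  1.574 -0.484  1.565 -1.646] p [0.5413 0.1599 0.1822] x [-0.26   0.035 -0.965] z [-0.15  -0.989  0.004] F [0.3 0.3 0.1] g 87.2
turn total deg [0.28 0.34 0.22] shift cm cur axes [10.71  0.35  0.52] after-turn axes [10.71  0.32  0.58]
```

View pics/w3.png

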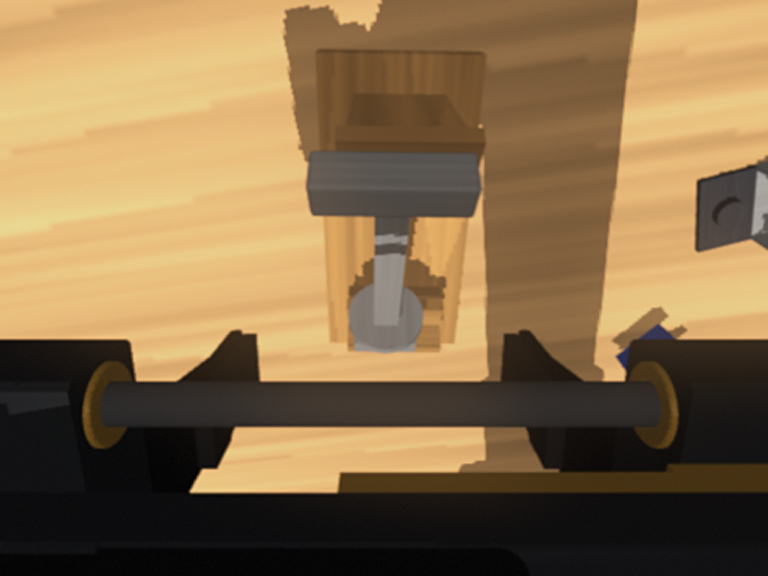

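Call:
{"name": "jog_arm", "arguments": {"targets": [[0.2,0.2,0.2,1.5,0.3,0.5,8.7],[0,0,0,2,0,0,8.7],[0,0,0,2,0,0,8.7],[0,0,0,2,0,0,8.7],[0,0,0,1.6,0,0,8.7],[0,0,0,1.0,0,0,8.7],[0,0,0,0.5,0,0,8.7],[0,0,0,0,0,0,8.7]]}}

```text
time: 5.42
position: [0.5178, 0.158, 0.0815]
tool_rot: [1.207, 1.337, -1.507]
ft_force: [-0.5, -0.8, -0.6]
grip_width: 0.996
```

Run:
```python
from ik import *
s=log();show(s);p=np.array([.516,.158,.078]);Rg=toolR(-9,-15);plan(p,Rg)
i,d=get_image('wrist');save('w4.png',i,(100,384,100,420),2)
i,d=get_image('side');save('s4.png',i,(120,230,170,290),5)
```

```text
5.42 q [-1.023  0.583  0.982  1.736 -0.544  1.374 -1.597] p [0.5178 0.158  0.0815] x [-0.252  0.041 -0.967] z [-0.155 -0.988 -0.001] F [-0.5 -0.8 -0.6] g 86.6
turn total deg [ 0.07 -0.04 -0.22] shift cm cur axes [ 0.38 -0.08  0.02] after-turn axes [ 0.38 -0.08  0.02]
```

View pics/w4.png

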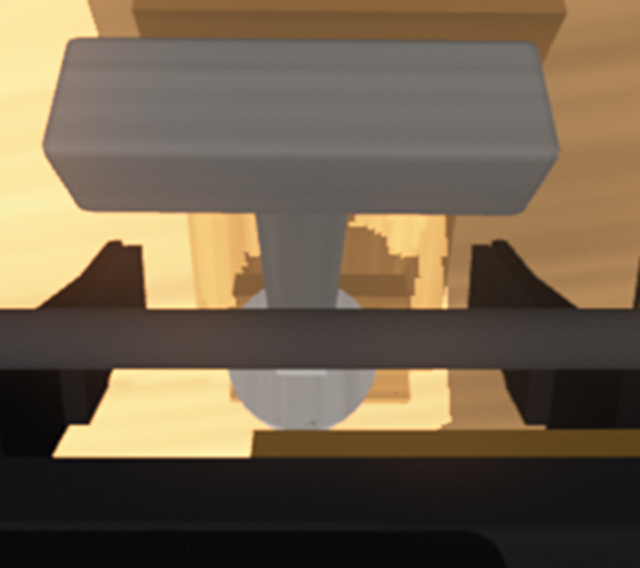

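View pics/s4.png

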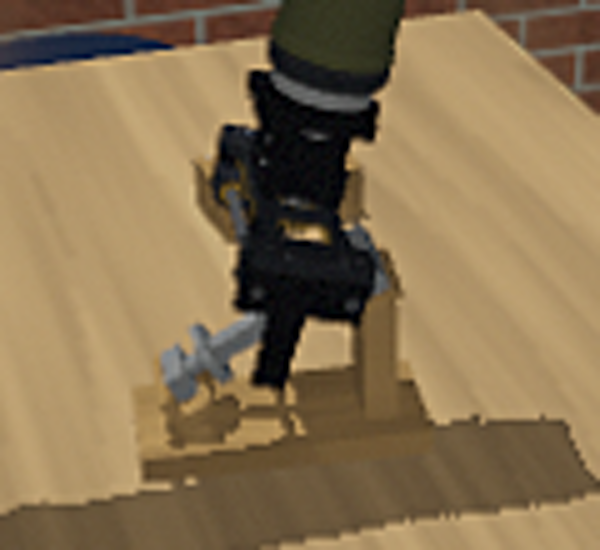

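Call:
{"name": "jog_arm", "arguments": {"targets": [[0,0,0,0.1,0,0,4],[0,0,0,0,0,0,1],[0,0,0,0,0,0,1],[0,0,0,0,0,0,1],[0,0,0,0,0,0,1],[0,0,0,0,0,0,1]], "squeeze": 50}}

```text
time: 6.28
position: [0.5174, 0.1581, 0.0805]
tool_rot: [1.207, 1.337, -1.507]
ft_force: [-0.6, 0.1, 0.5]
grip_width: 0.406
```

Run:
```python
from ik import *
s=log();show(s)
```

```text
6.28 q [-1.024  0.584  0.981  1.737 -0.544  1.373 -1.596] p [0.5174 0.1581 0.0805] x [-0.252  0.041 -0.967] z [-0.155 -0.988 -0.001] F [-0.6  0.1  0.5] g 35.3
```

Still closing (slow fingers).

Call:
{"name": "jog_arm", "arguments": {"targets": [[0,0,0,0,0,0,0.5],[0,0,0,0,0,0,0.5],[0,0,0,0,0,0,0.5],[0,0,0,0,0,0,0.5],[0,0,0,0,0,0,0.5]]}}

```text
time: 6.9
position: [0.5175, 0.1585, 0.0805]
tool_rot: [1.207, 1.338, -1.506]
ft_force: [0.6, 1.6, -0.6]
grip_width: 0.156
```

Run:
```python
from ik import *
s=log();show(s)
```

```text
6.9 q [-1.024  0.584  0.981  1.737 -0.545  1.373 -1.596] p [0.5175 0.1585 0.0805] x [-0.252  0.041 -0.967] z [-0.155 -0.988 -0.002] F [ 0.6  1.6 -0.6] g 13.6
```

Call:
{"name": "jog_arm", "arguments": {"targets": [[0,0,0,-0.97,-0.26,0,0.5],[0,0,0,-1.93,-0.51,0,0.5],[0,0,0,-1.93,-0.51,0,0.5],[0,0,0,-1.93,-0.51,0,0.5],[0,0,0,-1.93,-0.51,0,0.5],[0,0,0,-1.93,-0.51,0,0.5],[0,0,0,-1.93,-0.51,0,0.5],[0,0,0,0,0,0,0.5]]}}

```text
time: 7.9
position: [0.5183, 0.1579, 0.212]
tool_rot: [1.209, 1.336, -1.504]
ft_force: [0.1, 0.2, -3.6]
grip_width: 0.157
```

Run:
```python
from ik import *
s=log();show(s)
i,d=get_image('side');save('s5.png',i,(70,230,170,330),4)
```

```text
7.9 q [-1.09   0.448  1.07   1.61  -0.435  1.579 -1.684] p [0.5183 0.1579 0.212 ] x [-0.249  0.042 -0.968] z [-0.155 -0.988 -0.003] F [ 0.1  0.2 -3.6] g 13.6
```

View pics/s5.png

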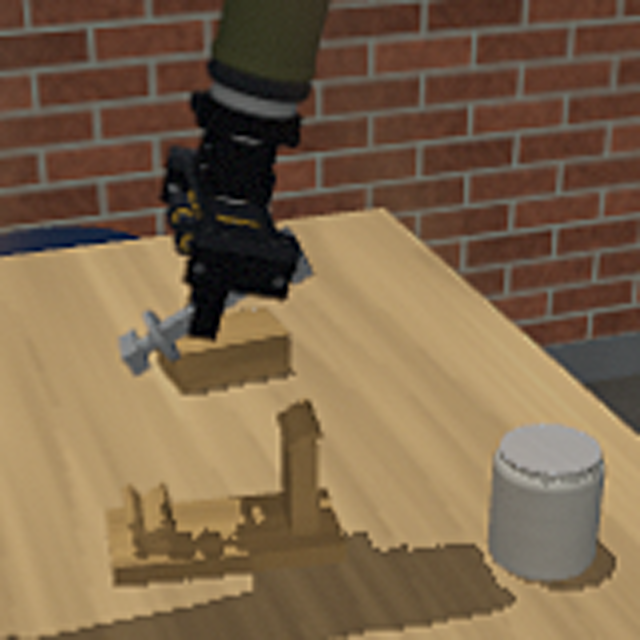

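Run:
```python
from ik import *
s=log();show(s)
plan([.525,-.247,.19],toolR(8.4,-15.5))
plan([.525,-.247,.19],toolR(8.4,45))
```

```text
7.95 q [-1.09   0.449  1.069  1.612 -0.435  1.578 -1.684] p [0.5177 0.158  0.2109] x [-0.251  0.041 -0.967] z [-0.155 -0.988 -0.002] F [-0.6  0.5 -3.8] g 13.4
turn total deg [-16.71  -4.61  -0.77] shift cm cur axes [ 0.17  7.29 39.9 ] after-turn axes [ 3.4  -4.44 40.17]
turn total deg [-17.53   4.63  59.25] shift cm cur axes [ 0.17  7.29 39.9 ] after-turn axes [-2.19 -5.14 40.17]
```

Call:
{"name": "jog_arm", "arguments": {"targets": [[0,0,0,0,0.4,2,0.5],[0,0,0,0,0.8,4.2,0.5],[0,0,0,0,0.8,4.2,0.5],[0,0,0,0,0.8,4.2,0.5],[0,0,0,0,0.8,4.2,0.5],[0,0,0,0,0.8,4.2,0.5],[0,0,0,0,0.8,4.2,0.5],[0,0,0,0,0.8,4.2,0.5],[0,0,0,0,0.8,4.2,0.5],[0,0,0,0,0.8,4.2,0.5]]}}

```text
time: 9.2
position: [0.5265, -0.2491, 0.1895]
tool_rot: [1.207, 1.338, -1.509]
ft_force: [1.5, 0.2, -2.4]
grip_width: 0.153
```

Run:
```python
from ik import *
s=log();show(s)
plan([.525,-.247,.19],toolR(8.4,-15.5))
plan([.525,-.247,.19],toolR(8.4,45))
print(ik(np.array([.525,-.247,.19]),toolR(8.4,45),s['joint_positions']))
```

```text
9.2 q [-0.374  0.6    1.069  1.511 -0.391  1.567 -1.004] p [ 0.5265 -0.2491  0.1895] x [-0.254  0.041 -0.966] z [-0.157 -0.988 -0.001] F [ 1.5  0.2 -2.4] g 13.3
turn total deg [-16.8   -4.62  -0.59] shift cm cur axes [-0.   -0.19 -0.19] after-turn axes [-0.02 -0.13 -0.23]
turn total deg [-17.63   4.68  59.42] shift cm cur axes [-0.   -0.19 -0.19] after-turn axes [-0.12 -0.05 -0.23]
(array([-0.451893  , -0.26492211,  1.09623002,  2.2443798 , -0.64592479,
        0.55487744, -0.25087962]), np.float64(5.700916873649975e-08), np.float64(5.187558897596664e-05))
```

Call:
{"name": "jog_arm", "arguments": {"targets": [[-1.76,0.47,5.94,0,0,0,0.5],[-1.76,0.47,5.94,0,0,0,0.5],[-1.76,0.47,5.94,0,0,0,0.5],[-1.76,0.47,5.94,0,0,0,0.5],[-1.76,0.47,5.94,0,0,0,0.5],[-1.76,0.47,5.94,0,0,0,0.5],[-1.76,0.47,5.94,0,0,0,0.5],[-1.76,0.47,5.94,0,0,0,0.5],[-1.76,0.47,5.94,0,0,0,0.5],[-1.76,0.47,5.94,0,0,0,0.5]]}}

```text
time: 10.45
position: [0.5256, -0.2458, 0.1875]
tool_rot: [1.422, 0.727, -0.508]
ft_force: [0.6, 0.2, -3.4]
grip_width: 0.154
```

Call:
{"name": "jog_arm", "arguments": {"targets": [[0,0,0,0,0,0,0.5],[0,0,0,0,0,0,0.5]]}}

```text
time: 10.7
position: [0.5275, -0.2465, 0.19]
tool_rot: [1.423, 0.726, -0.51]
ft_force: [0.8, 0.0, -3.4]
grip_width: 0.155
```

Run:
```python
from ik import *
s=log();show(s)
plan([.525,-.247,.19],toolR(8.4,45))
for c in['side','top','wrist']:
    s=get_state();i,d=get_image(c);np.savez('u_%s.npz'%c,i=i,d=d,p=s['position'],r=s['tool_rot']);save('u_%s.png'%c,i,scale=1.5)
```

```text
10.7 q [-0.53  -0.3    1.149  2.234 -0.542  0.541 -0.348] p [ 0.5275 -0.2465  0.19  ] x [ 0.69   0.104 -0.716] z [ 0.145 -0.989 -0.004] F [ 0.8  0.  -3.4] g 13.5
turn total deg [-0.21 -0.11  0.73] shift cm cur axes [-0.18 -0.18  0.01] after-turn axes [-0.18 -0.18  0.01]
```

View pics/u_side.png

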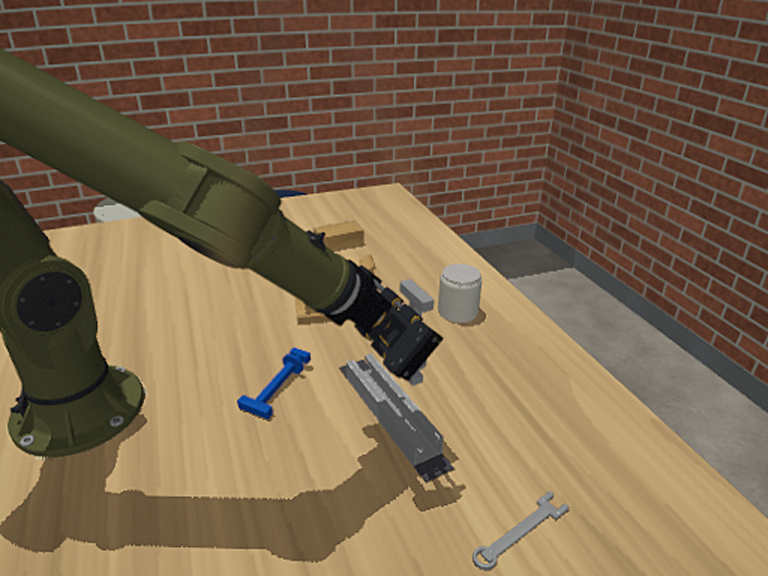

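View pics/u_top.png

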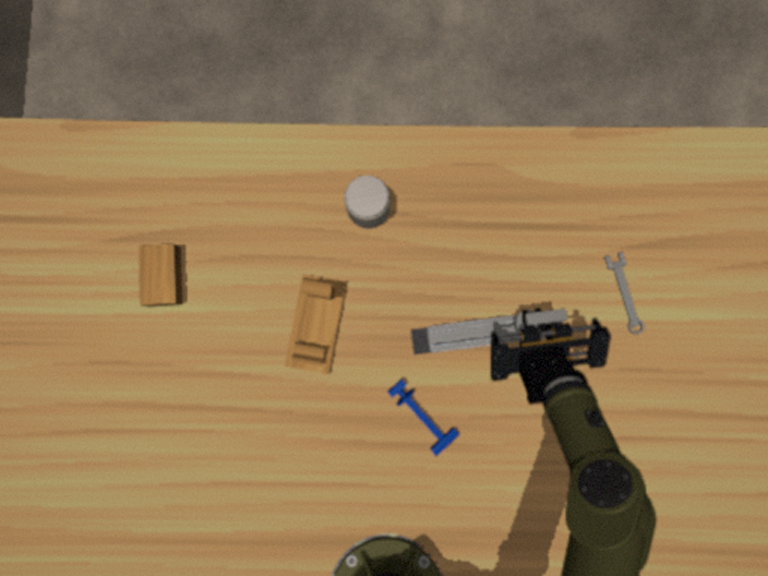

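View pics/u_wrist.png

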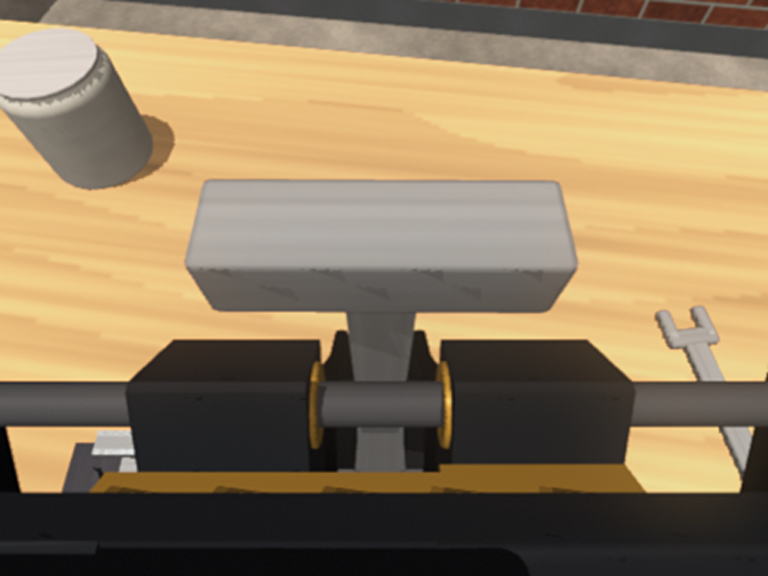

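```bash
cat > fitu.py <<'E'
from ik import *
np.set_printoptions(precision=4,suppress=True)
w=np.load('u_wrist.npz');s={'position':w['p'],'tool_rot':w['r']}
# left in image = -tool z ; bolt y = -tool z
obs=[((9.5,32,158),(204,180)),((9.5,-32,158),(559,181)),((-9.5,32,158),(186,268)),((-9.5,-32,158),(578,268)),((-9.5,32,140),(212,310)),((-9.5,-32,140),(551,312)),((-7,7,138),(348,313)),((-7,-7,138),(416,313))]
X=np.array([o[0] for o in obs])/1000;U=np.array([o[1] for o in obs])/1.5
M=R.from_rotvec(s['tool_rot']).as_matrix()
def pose(q):
    # nominal bolt upright, yaw 8.4; small rotvec world
    a=np.radians(8.4);B=np.array([[np.cos(a),-np.sin(a),0],[np.sin(a),np.cos(a),0],[0,0,1]])
    return q[:3],R.from_rotvec(q[3:]).as_matrix()@B
def f(q):
    p,B=pose(q);return (proj('wrist',X@B.T+p,s)-U).ravel()
for pr in (0,1):
  q=least_squares(lambda q:np.r_[f(q),(M.T@(q[:3]+pose(q)[1][:,2]*.07-s['position']))[2]*300*pr,(pose(q)[1].T@M[:,2])[[0,2]]*100*pr],[.53,-.247,.115,0,0,0],x_scale=[.01]*3+[.05]*3).x
  p,B=pose(q);print('origin',p,'B z',B[:,2],'y',B[:,1],'rms',np.sqrt((f(q)**2).mean()));print('grip zb,x',B.T@(s['position']-p),'tool z in bolt',B.T@M[:,2])
print(f(q).reshape(-1,2))
np.save('boltintool.npy',np.r_[M.T@(p-s['position']),(M.T@B).ravel()])
E
python3 fitu.py
```

```text
origin [ 0.5262 -0.2459  0.1181] B z [ 0.0188 -0.0012  0.9998] y [-0.1451  0.9894  0.0039] rms 1.9652405597369882
grip zb,x [ 0.001  -0.0002  0.0727] tool z in bolt [ 0.0013 -1.      0.0011]
origin [ 0.5262 -0.246   0.1181] B z [ 0.0187 -0.001   0.9998] y [-0.1451  0.9894  0.0037] rms 1.9652843983768606
grip zb,x [ 0.001  -0.0002  0.0727] tool z in bolt [ 0.0013 -1.      0.0008]
[[ 0.8244 -1.257 ]
 [-0.2622 -1.4993]
 [-1.2202 -0.5125]
 [ 1.2233 -0.034 ]
 [ 2.7176  4.2798]
 [-2.6617  3.3482]
 [-1.0795 -2.1213]
 [ 0.4048 -2.0361]]
```

Run:
```python
from h import *
z=np.load('im_side.npz');save('sideB.png',z['i'],(230,325,222,312),6)
z=np.load('w2.npz');save('w2B.png',z['i'],(80,200,400,512),5)
```

```text
(no output)
```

View pics/sideB.png

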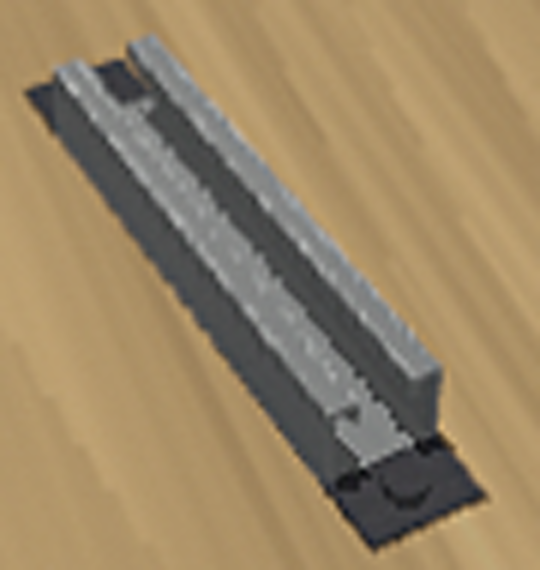

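Run:
```python
from h import *
np.set_printoptions(precision=4,suppress=True)
names=['Rout far','Rout near','Rin far','Rin near','Lout far','Lout near','Lin far','Lin near']
uv=np.array([[155,37],[440,372],[128,45],[412,380],[55,72],[328,418],[82,61],[356,405]])/6+[222,230]-[0.,0]
for n,p in zip(names,onplane('side',uv,.041)):print(n,p)
# expected
c=np.array([.5103,-.1983]);a=np.radians(8.4);X=np.array([np.cos(a),np.sin(a)]);Y=np.array([-np.sin(a),np.cos(a)])
for x,y in[(.026,.12),(.026,-.12),(.012,.12),(.012,-.12),(-.026,.12),(-.026,-.12),(-.012,.12),(-.012,-.12)]:
    print(c+X*x+Y*y)
```

```text
Rout far [ 0.5207 -0.08    0.041 ]
Rout near [ 0.5537 -0.3155  0.041 ]
Rin far [ 0.5071 -0.0813  0.041 ]
Rin near [ 0.5418 -0.3154  0.041 ]
Lout far [ 0.4695 -0.0885  0.041 ]
Lout near [ 0.5039 -0.3217  0.041 ]
Lin far [ 0.4835 -0.0852  0.041 ]
Lin near [ 0.5164 -0.3195  0.041 ]
[ 0.5185 -0.0758]
[ 0.5536 -0.3132]
[ 0.5046 -0.0778]
[ 0.5397 -0.3153]
[ 0.467  -0.0834]
[ 0.5021 -0.3208]
[ 0.4809 -0.0813]
[ 0.516  -0.3188]
```

```bash
cat > go.py <<'E'
from ik import *
b=np.load('boltintool.npy');bp=b[:3];bR=b[3:].reshape(3,3)
def boltpose(s):
    M=R.from_rotvec(s['tool_rot']).as_matrix();return s['position']+M@bp,M@bR
def target(o,yaw=8.35):
    a=np.radians(yaw);B=np.array([[np.cos(a),-np.sin(a),0],[np.sin(a),np.cos(a),0],[0,0,1]])
    M=B@bR.T;return np.array(o)-M@bp,M
E
python3 - <<'E'
from go import *
s=get_state();show(s);p,B=boltpose(s);print(p,B)
plan(*target([.5183,-.248,.055]))
print(ik(*target([.5183,-.248,.012]),s['joint_positions']))
E
```

```text
10.85 q [-0.531 -0.3    1.148  2.233 -0.544  0.541 -0.346] p [ 0.5287 -0.2458  0.1909] x [ 0.692  0.105 -0.715] z [ 0.147 -0.989 -0.003] F [ 0.9 -0.5 -4.2] g 13.6
[ 0.52638565 -0.24574261  0.11821923] [[ 9.89173564e-01 -1.45595419e-01  1.83748407e-02]
 [ 1.45636799e-01  9.89337689e-01 -9.27140156e-04]
 [-1.80439350e-02  3.59315551e-03  9.99830738e-01]]
turn total deg [-0.13 -0.16  1.03] shift cm cur axes [ 3.84 -5.11  0.1 ] after-turn axes [ 3.75 -5.18  0.07]
(array([-0.22509051,  0.17267369,  1.0191093 ,  2.32994824, -1.44545849,
        0.74000904,  0.48898092]), np.float64(1.2222840469017916e-07), np.float64(6.558046792444158e-05))
```

Call:
{"name": "jog_arm", "arguments": {"targets": [[-0.1,-0.1,1.0,0,0,0,0.5],[0,0,0,0.7,-1.0,0,0.5],[0,0,0,0.7,-1.0,0,0.5],[0,0,0,0.7,-1.0,0,0.5],[0,0,0,0.7,-1.0,0,0.5],[0,0,0,0.7,-1.0,0.1,0.5],[0,0,0,0.25,-0.2,0,0.5],[0,0,0,0,0,0,0.5]]}}

```text
time: 11.85
position: [0.5189, -0.2482, 0.127]
tool_rot: [1.425, 0.712, -0.495]
ft_force: [0.3, -0.3, -3.4]
grip_width: 0.153
```

Run:
```python
from go import *
s=log();show(s);p,B=boltpose(s);print(p,B[:,2],B[:,1])
plan(*target([.5183,-.248,.055]))
for c in['side','top','wrist']:
    s=get_state();i,d=get_image(c);np.savez('v_%s.npz'%c,i=i,d=d,p=s['position'],r=s['tool_rot'])
    if c=='side':save('v_side.png',i,(200,330,200,320),5)
    if c=='top':save('v_top.png',i,(185,255,320,400),8)
```

```text
11.85 q [-0.474 -0.007  1.239  2.308 -1.177  0.649  0.26 ] p [ 0.5189 -0.2482  0.127 ] x [ 0.704  0.105 -0.703] z [ 0.147 -0.989 -0.   ] F [ 0.3 -0.3 -3.4] g 13.3
[ 0.51784062 -0.24805842  0.05426608] [ 1.62008031e-03 -9.04975640e-04  9.99998278e-01] [-0.14551088  0.989356    0.00113108]
turn total deg [-0.03 -0.06  0.08] shift cm cur axes [-0.03  0.08 -0.01] after-turn axes [-0.03  0.08 -0.01]
```

View pics/v_side.png

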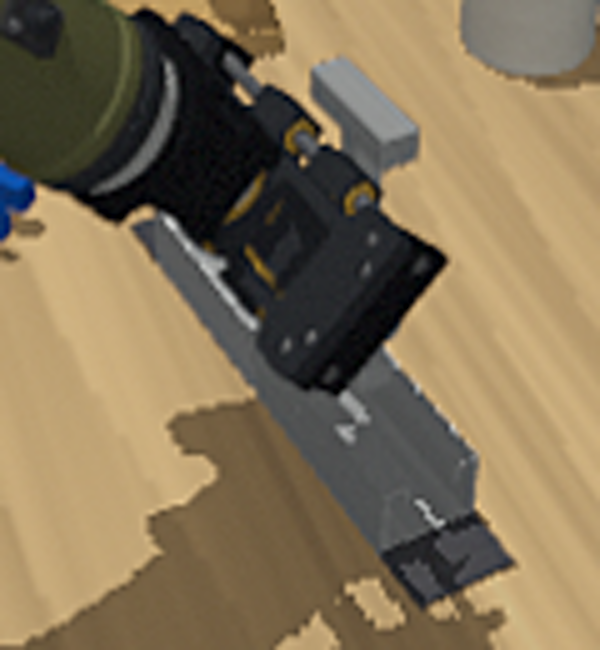

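View pics/v_top.png

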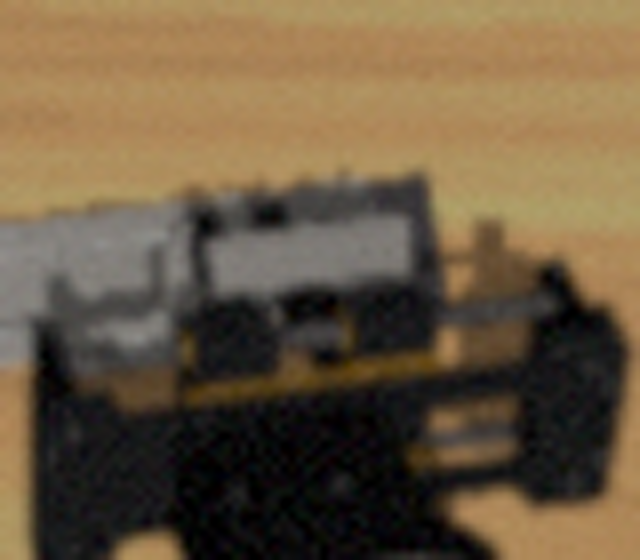

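Run:
```python
from go import *
np.set_printoptions(precision=4,suppress=True)
print(onplane('top',np.array([[311,253],[307,223],[315,284]])/8+[320,185],.212))
uv=np.array([[313,66],[347,58],[418,130],[380,140]])/5+[200,200]
P=onplane('side',uv,.212);print(P,P.mean(0))
for c in('top','side'):
  p,B=boltpose(get_state())
  X=np.array([[9.5,32,158],[9.5,-32,158],[-9.5,-32,158],[-9.5,32,158]])/1000
  print(proj(c,X@B.T+p))
print(uv)
```

```text
[[ 0.5171 -0.251   0.212 ]
 [ 0.5266 -0.2499  0.212 ]
 [ 0.5072 -0.2521  0.212 ]]
[[ 0.5068 -0.2201  0.212 ]
 [ 0.5234 -0.2195  0.212 ]
 [ 0.531  -0.2802  0.212 ]
 [ 0.5131 -0.2811  0.212 ]] [ 0.5186 -0.2502  0.212 ]
[[344.8408 214.0837]
 [369.8332 210.8237]
 [371.0505 218.2447]
 [346.0043 221.5072]]
[[268.4765 210.234 ]
 [283.8174 225.073 ]
 [276.2069 227.6465]
 [261.1468 212.5134]]
[[262.6 213.2]
 [269.4 211.6]
 [283.6 226. ]
 [276.  228. ]]
```

Call:
{"name": "jog_arm", "arguments": {"targets": [[0,0,0.08,0.05,0.06,0,0.5],[0,0,0,0.28,-0.28,0,0.5],[0,0,0,0.28,-0.28,0,0.5],[0,0,0,0.28,-0.28,0,0.5],[0,0,0,0.14,-0.14,0,0.5],[0,0,0,0.14,-0.14,0,0.5],[0,0,0,0,0,0,0.5]]}}

```text
time: 12.88
position: [0.5194, -0.2481, 0.111]
tool_rot: [1.426, 0.71, -0.494]
ft_force: [-0.2, 0.5, -3.1]
grip_width: 0.155
```

Run:
```python
from go import *
s=log();show(s);p,B=boltpose(s);print(p,B[:,2],B[:,1],s['torque'])
```

```text
12.88 q [-0.438  0.098  1.231  2.319 -1.321  0.718  0.375] p [ 0.5194 -0.2481  0.111 ] x [ 0.705  0.105 -0.701] z [ 0.146 -0.989 -0.001] F [-0.2  0.5 -3.1] g 13.4
[ 0.51845388 -0.24795872  0.03823964] [-2.68249773e-04 -1.91596097e-03  9.99998129e-01] [-0.14472913  0.98946957  0.00185697] [-0.2337344   1.44381152 -0.04912086]
```

Call:
{"name": "jog_arm", "arguments": {"targets": [[0,0,0,0.14,-0.14,0,0.5],[0,0,0,0.14,-0.14,0,0.5],[0,0,0,0.14,-0.14,0,0.5],[0,0,0,0.14,-0.14,0,0.5],[0,0,0,0,0,0,0.5]]}}

```text
time: 13.5
position: [0.5195, -0.248, 0.103]
tool_rot: [1.426, 0.71, -0.494]
ft_force: [0.0, -1.1, -2.4]
grip_width: 0.153
```

Run:
```python
from go import *
s=log();show(s);p,B=boltpose(s);print(p,B[:,2],B[:,1],s['torque'])
i,d=get_image('side');save('x_side.png',i,(200,330,200,320),5)
```

```text
13.5 q [-0.413  0.142  1.215  2.323 -1.377  0.746  0.418] p [ 0.5195 -0.248   0.103 ] x [ 0.705  0.105 -0.702] z [ 0.146 -0.989 -0.001] F [ 0.  -1.1 -2.4] g 13.3
[ 0.5185     -0.24787201  0.03027293] [-2.15299550e-04 -1.97814527e-03  9.99998020e-01] [-0.14481097  0.98945746  0.00192612] [-0.22607786  1.47587447  0.01379861]
```

View pics/x_side.png

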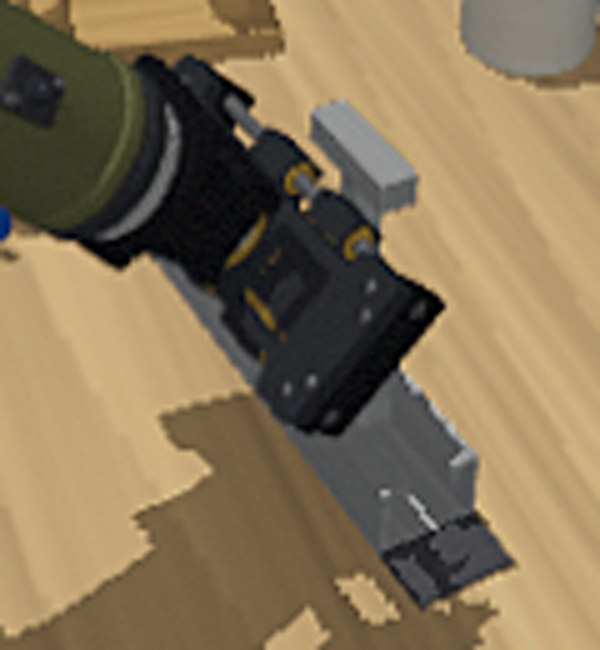

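Call:
{"name": "jog_arm", "arguments": {"targets": [[0,0,0,0.21,-0.21,0,0.5],[0,0,0,0.21,-0.21,0,0.5],[0,0,0,0.21,-0.21,0,0.5],[0,0,0,0.21,-0.21,0,0.5],[0,0,0,0.14,-0.14,0,0.5],[0,0,0,0,0,0,0.5]]}}

```text
time: 14.3
position: [0.5196, -0.2481, 0.0892]
tool_rot: [1.426, 0.71, -0.494]
ft_force: [-0.3, 0.2, -2.6]
grip_width: 0.154
```

Run:
```python
from go import *
s=log();show(s);p,B=boltpose(s);print(p,B[:,2],B[:,1],s['torque'])
```

```text
14.3 q [-0.366  0.207  1.179  2.329 -1.458  0.786  0.482] p [ 0.5196 -0.2481  0.0892] x [ 0.705  0.105 -0.701] z [ 0.146 -0.989 -0.001] F [-0.3  0.2 -2.6] g 13.4
[ 0.51860991 -0.24790353  0.01645615] [-3.24408255e-04 -2.02584725e-03  9.99997895e-01] [-0.14467126  0.98947784  0.0019576 ] [-2.35940052e-01  1.48548708e+00 -4.22169182e-04]
```

4.5 mm left nominally; creep until contact.

Call:
{"name": "jog_arm", "arguments": {"targets": [[0,0,0,0.1,-0.1,0,0.5],[0,0,0,0.1,-0.1,0,0.5],[0,0,0,0.05,-0.05,0,0.5],[0,0,0,0,0,0,0.5]]}}

```text
time: 14.8
position: [0.5197, -0.248, 0.0859]
tool_rot: [1.427, 0.71, -0.493]
ft_force: [0.1, 0.1, -3.9]
grip_width: 0.156
```

Run:
```python
from go import *
s=log();show(s);p,B=boltpose(s);print(p,B[:,2],s['torque'])
```

```text
14.8 q [-0.352  0.22   1.166  2.331 -1.476  0.794  0.497] p [ 0.5197 -0.248   0.0859] x [ 0.705  0.105 -0.701] z [ 0.146 -0.989 -0.001] F [ 0.1  0.1 -3.9] g 13.6
[ 0.51880317 -0.24779674  0.01313425] [-7.53196512e-04 -2.13097486e-03  9.99997446e-01] [-0.26643567  1.47223808 -0.01732171]
```

Call:
{"name": "jog_arm", "arguments": {"targets": [[0,0,0,0.07,-0.07,0,0.5],[0,0,0,0.07,-0.07,0,0.5],[0,0,0,0,0,0,0.5]]}}

```text
time: 15.18
position: [0.5197, -0.248, 0.0838]
tool_rot: [1.427, 0.71, -0.493]
ft_force: [0.1, 0.3, -2.4]
grip_width: 0.154
```

Run:
```python
from go import *
s=log();show(s);p,B=boltpose(s);print(p,B[:,2],s['torque'])
```

```text
15.18 q [-0.343  0.227  1.158  2.332 -1.485  0.797  0.504] p [ 0.5197 -0.248   0.0838] x [ 0.705  0.105 -0.701] z [ 0.146 -0.989 -0.001] F [ 0.1  0.3 -2.4] g 13.4
[ 0.51873673 -0.24777416  0.01106183] [-5.80981506e-04 -2.16295212e-03  9.99997492e-01] [-0.26111219  1.45095188  0.07109921]
```

Call:
{"name": "jog_arm", "arguments": {"targets": [[0,0,0,0.07,-0.07,0,0.5],[0,0,0,0.07,-0.07,0,0.5],[0,0,0,0,0,0,0.5]]}}

```text
time: 15.55
position: [0.5203, -0.2481, 0.083]
tool_rot: [1.428, 0.708, -0.491]
ft_force: [-3.8, 2.0, 4.7]
grip_width: 0.155
```

Run:
```python
from go import *
s=log();show(s);p,B=boltpose(s);print(p,B[:,2],s['torque'])
```

```text
15.55 q [-0.334  0.232  1.149  2.331 -1.494  0.802  0.512] p [ 0.5203 -0.2481  0.083 ] x [ 0.707  0.106 -0.699] z [ 0.146 -0.989 -0.002] F [-3.8  2.   4.7] g 13.5
[ 0.5196103  -0.24788119  0.0102757 ] [-0.00326649 -0.00313849  0.99998974] [0.18389085 1.068622   0.27453057]
```

Call:
{"name": "jog_arm", "arguments": {"targets": [[0,0,0,-0.04,0.04,0,0.5],[0,0,0,0,0,0,0.5],[0,0,0,0,0,0,2],[0,0,0,0,0,0,3],[0,0,0,0,0,0,5],[0,0,0,0,0,0,6],[0,0,0,0,0,0,6],[0,0,0,0,0,0,6],[0,0,0,0,0,0,6],[0,0,0,0,0,0,6]]}}

```text
time: 16.8
position: [0.5198, -0.248, 0.0825]
tool_rot: [1.426, 0.71, -0.493]
ft_force: [-0.7, 0.3, -0.1]
grip_width: 0.683
```

Run:
```python
from go import *
s=log();show(s);p,B=boltpose(s);print(p,B[:,2],s['torque'])
i,d=get_image('wrist');save('y_wrist.png',i,scale=1.5)
i,d=get_image('side');save('y_side.png',i,(200,330,200,320),5)
```

```text
16.8 q [-0.335  0.23   1.15   2.332 -1.491  0.799  0.51 ] p [ 0.5198 -0.248   0.0825] x [ 0.705  0.105 -0.701] z [ 0.146 -0.989 -0.001] F [-0.7  0.3 -0.1] g 59.4
[ 0.51884969 -0.24777816  0.00978593] [-8.14062061e-04 -2.11116628e-03  9.99997440e-01] [-0.19728077  0.93056722 -0.02368879]
```

View pics/y_wrist.png

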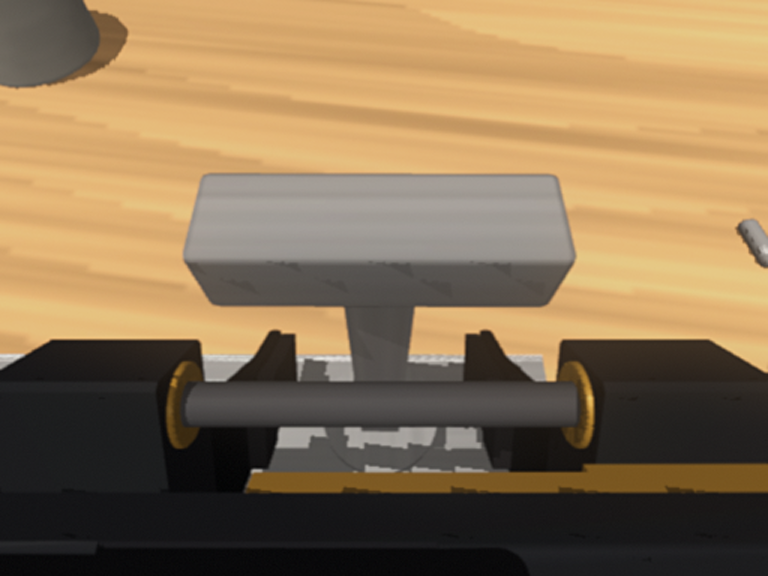

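View pics/y_side.png

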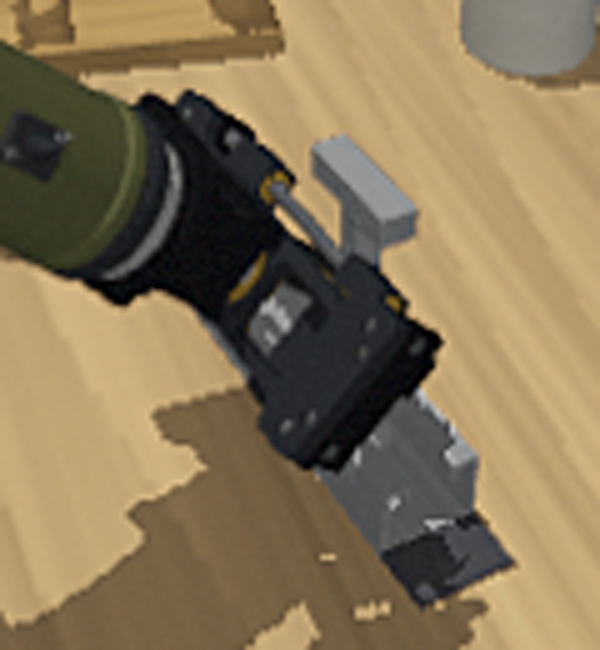

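Run:
```python
from go import *
np.set_printoptions(precision=2,suppress=True)
s=get_state();q=s['joint_positions'];M=R.from_rotvec(s['tool_rot']).as_matrix();p=np.array(s['position'])
for t in(.02,.04,.06,.08,.1):
    r=ik(p-M[:,0]*t,M,q,1e-2);print(t,r)
    r=ik(p-M[:,0]*t+[0,0,.1],M,q,1e-2);print(' up',r)
```

```text
0.02 (array([-0.37,  0.13,  1.19,  2.34, -1.38,  0.75,  0.45]), np.float64(2.352915192833357e-06), np.float64(0.0009348138091154096))
 up (array([-0.06, -0.19,  0.78,  2.26, -0.82,  0.65, -0.1 ]), np.float64(9.582378472855423e-06), np.float64(0.005595365965092074))
0.04 (array([-0.32,  0.  ,  1.14,  2.35, -1.22,  0.68,  0.36]), np.float64(5.9347732689137626e-06), np.float64(0.002395767548687054))
 up (array([ 0.02, -0.24,  0.72,  2.26, -0.76,  0.68, -0.15]), np.float64(9.409644905715072e-06), np.float64(0.00572462091178645))
0.06 (array([-0.21, -0.09,  1.04,  2.36, -1.09,  0.64,  0.26]), np.float64(7.979315294320306e-06), np.float64(0.0034557564603403244))
 up (array([ 0.1 , -0.27,  0.65,  2.26, -0.72,  0.71, -0.18]), np.float64(9.658464825822743e-06), np.float64(0.005810471491721631))
0.08 (array([-0.1 , -0.16,  0.94,  2.36, -0.98,  0.64,  0.17]), np.float64(8.987771589902032e-06), np.float64(0.004164958340972482))
 up (array([ 0.32, -0.27,  0.48,  2.25, -0.75,  0.78, -0.16]), np.float64(1.6797869164367545e-05), np.float64(0.007494440084525375))
0.1 (array([-0.01, -0.21,  0.86,  2.36, -0.89,  0.66,  0.1 ]), np.float64(9.413079622831216e-06), np.float64(0.004619571480977261))
 up (array([ 0.58, -0.27,  0.28,  2.24, -0.8 ,  0.86, -0.12]), np.float64(3.2731733223212386e-05), np.float64(0.013262372038223388))
```

Call:
{"name": "jog_arm", "arguments": {"targets": [[0,0,0,-0.5,0,0,6],[0,0,0,-1,0,0,7],[0,0,0,-1,0,0,7],[0,0,0,-1,0,0,7],[0,0,0,-1,0,0,7],[0,0,0,-1,0,0,7],[0,0,0,-1,0,0,7],[0,0,0,-1,0,0,7]]}}

```text
time: 17.9
position: [0.4665, -0.256, 0.1358]
tool_rot: [1.427, 0.709, -0.493]
ft_force: [1.0, 0.0, -0.0]
grip_width: 0.806
```

Run:
```python
from go import *
s=log();show(s)
for c in['side','top','wrist']:
    s=get_state();i,d=get_image(c);np.savez('z_%s.npz'%c,i=i,d=d,p=s['position'],r=s['tool_rot'])
    if c=='side':save('z_side.png',i,(200,330,200,320),5)
    if c=='top':save('z_top.png',i,(185,255,320,400),8)
    if c=='wrist':save('z_wrist.png',i,scale=1.5)
```

```text
17.9 q [-0.275 -0.197  1.097  2.362 -0.925  0.605  0.143] p [ 0.4665 -0.256   0.1358] x [ 0.706  0.105 -0.7  ] z [ 0.146 -0.989 -0.001] F [ 1.  0. -0.] g 70.1
```

View pics/z_side.png

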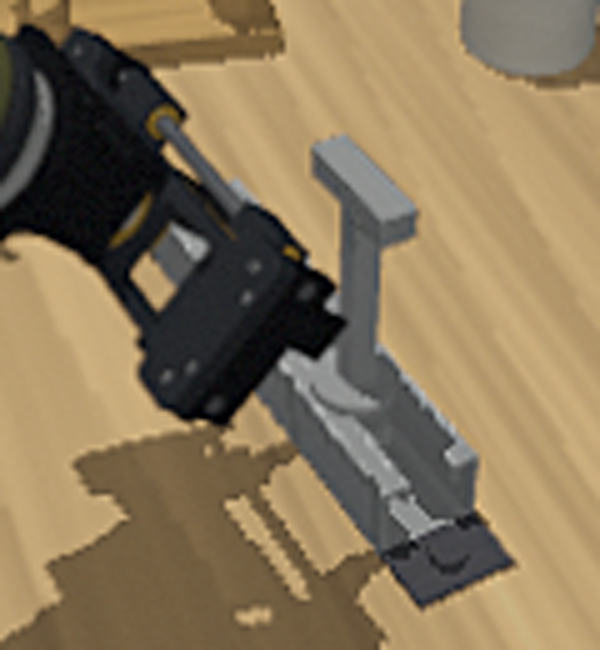

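View pics/z_wrist.png

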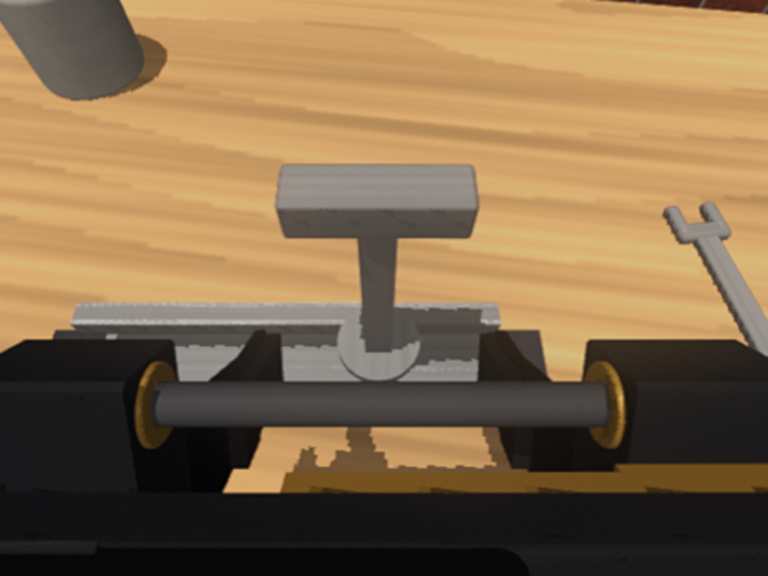

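View pics/z_top.png

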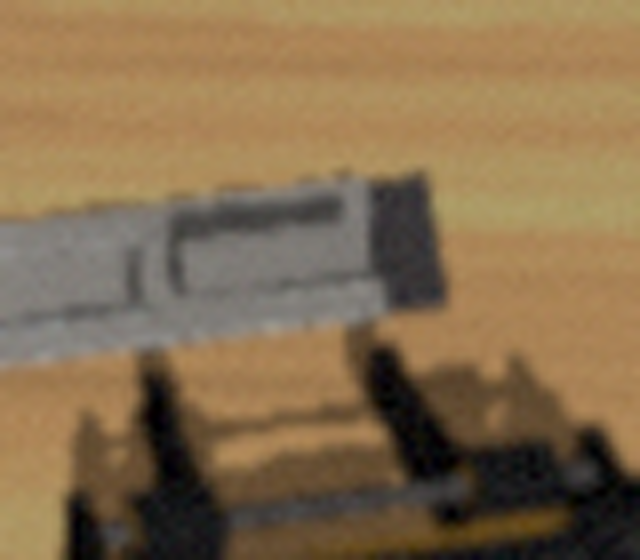

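Call:
{"name": "jog_arm", "arguments": {"targets": [[0,0,-4.5,-0.92,0.92,0,7],[0,0,-4.5,-0.99,0.84,0,7],[0,0,-4.5,-1.05,0.76,0,7],[0,0,-4.5,-1.11,0.68,0,7],[0,0,-4.5,-1.16,0.59,0,7],[0,0,-4.5,-1.2,0.5,0,7],[0,0,-4.5,-1.24,0.4,0,7],[0,0,-4.5,-1.26,0.3,0,7],[0,0,-4.5,-1.28,0.2,0,7],[0,0,-4.5,-1.3,0.1,0,7]]}}

```text
time: 19.3
position: [0.4658, -0.2556, 0.2648]
tool_rot: [1.104, 1.274, -1.095]
ft_force: [0.5, 0.2, 0.2]
grip_width: 0.803
```

Run:
```python
from go import *
s=log();show(s)
plan([.5189,-.2485,.26],toolR(98.35,0))
```

```text
19.3 q [-0.055  0.048  0.531  1.73  -0.03   1.367 -0.941] p [ 0.4658 -0.2556  0.2648] x [ 0.005  0.003 -1.   ] z [ 0.147 -0.989 -0.002] F [0.5 0.2 0.2] g 69.9
turn total deg [-89.89   0.12  -0.33] shift cm cur axes [0.51 5.35 0.08] after-turn axes [ 0.48 -0.07  5.35]
```

Call:
{"name": "jog_arm", "arguments": {"targets": [[-10,0,0,0,0,0,5],[-10,0,0,0,0,0,5],[-10,0,0,0,0,0,5],[-10,0,0,0,0,0,5],[-10,0,0,0,0,0,5],[-10,0,0,0,0,0,5],[-10,0,0,0,0,0,5],[-10,0,0,0,0,0,5],[-9.9,0,-0.3,0,0,0,5]]}}

```text
time: 20.42
position: [0.4657, -0.2556, 0.2641]
tool_rot: [-0.121, 1.561, 0.117]
ft_force: [-0.3, -0.1, 0.6]
grip_width: 0.571
```

Call:
{"name": "jog_arm", "arguments": {"targets": [[0,0,0,0.1,0,1.8,5],[0,0,0,0.2,0,1.8,5],[0,0,0,0.2,-0.07,1.75,5],[0,0,0,0,0,0,5],[0,0,0,0,0,0,5]]}}

```text
time: 21.05
position: [0.5184, -0.2495, 0.2602]
tool_rot: [-0.116, 1.561, 0.11]
ft_force: [0.7, 0.4, -0.4]
grip_width: 0.571
```

Run:
```python
from go import *
s=log();show(s)
plan([.5189,-.2485,.26],toolR(98.35,0))
i,d=get_image('wrist');np.savez('a_wrist.npz',i=i,d=d,p=s['position'],r=s['tool_rot']);save('a_wrist.png',i,scale=1.5)
```

```text
21.05 q [-0.027  0.151  0.481  1.638 -0.072  1.361  0.608] p [ 0.5184 -0.2495  0.2602] x [ 0.007 -0.003 -1.   ] z [0.99  0.144 0.007] F [ 0.7  0.4 -0.4] g 49.7
turn total deg [-0.09  0.4   0.24] shift cm cur axes [0.02 0.09 0.06] after-turn axes [0.02 0.09 0.06]
```

View pics/a_wrist.png

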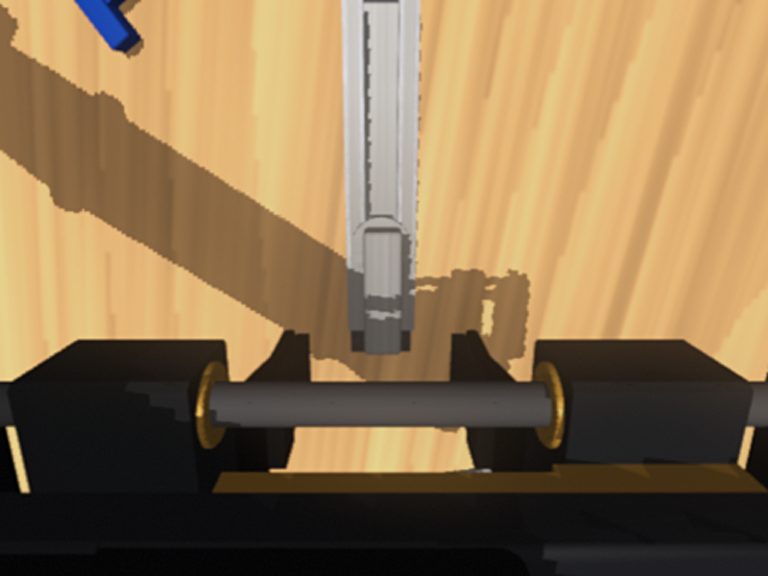

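Run:
```python
from go import *
np.set_printoptions(precision=4,suppress=True)
w=np.load('a_wrist.npz');s={'position':w['p'],'tool_rot':w['r']}
P=onplane('wrist',np.array([[366,353],[408,353],[401,228],[365,228]])/1.5,.170,s);print(P,P.mean(0))
M=R.from_rotvec(s['tool_rot']).as_matrix();print((P.mean(0)-s['position'])@M*100)
C=cloud('wrist',w['d'],s);print(np.median(C[175:220,250:265,2]))
for im in('side','top'):pass
z=np.array([[347,137],[313,150],[380,214],[414,205]])/5+[200,200]
Q=onplane('side',z,.170);print(Q,Q.mean(0))
```

```text
[[ 0.5151 -0.2793  0.17  ]
 [ 0.5365 -0.2763  0.17  ]
 [ 0.5229 -0.2129  0.17  ]
 [ 0.5058 -0.2153  0.17  ]] [ 0.5201 -0.246   0.17  ]
[9.0233 0.3618 0.1486]
0.17052966498333286
[[ 0.5234 -0.2224  0.17  ]
 [ 0.5051 -0.2262  0.17  ]
 [ 0.5156 -0.2791  0.17  ]
 [ 0.532  -0.2786  0.17  ]] [ 0.519  -0.2516  0.17  ]
```

Call:
{"name": "jog_arm", "arguments": {"targets": [[-0.1,0.4,0.24,0.5,0.15,0.1,5],[0,0,0,2,0,0,5],[0,0,0,2,0,0,5],[0,0,0,2,0,0,5],[0,0,0,2,0,0,5],[0,0,0,1,0,0,5],[0,0,0,0.4,0,0,5],[0,0,0,0,0,0,5]]}}

```text
time: 22.1
position: [0.5198, -0.2476, 0.1619]
tool_rot: [-0.115, 1.566, 0.115]
ft_force: [0.1, 0.5, 0.1]
grip_width: 0.576
```

Run:
```python
from go import *
s=log();show(s)
plan([.5192,-.2485,.161],toolR(98.35,0))
i,d=get_image('wrist');np.savez('b_wrist.npz',i=i,d=d,p=s['position'],r=s['tool_rot']);save('b_wrist.png',i,scale=1.5)
i,d=get_image('side');save('b_side.png',i,(180,330,190,320),4)
```

```text
22.1 q [-0.014  0.227  0.473  1.76  -0.112  1.18   0.638] p [ 0.5198 -0.2476  0.1619] x [ 0.001  0.    -1.   ] z [0.989 0.146 0.002] F [0.1 0.5 0.1] g 50.1
turn total deg [0.04 0.09 0.  ] shift cm cur axes [ 0.09 -0.08 -0.07] after-turn axes [ 0.09 -0.08 -0.07]
```

View pics/b_wrist.png

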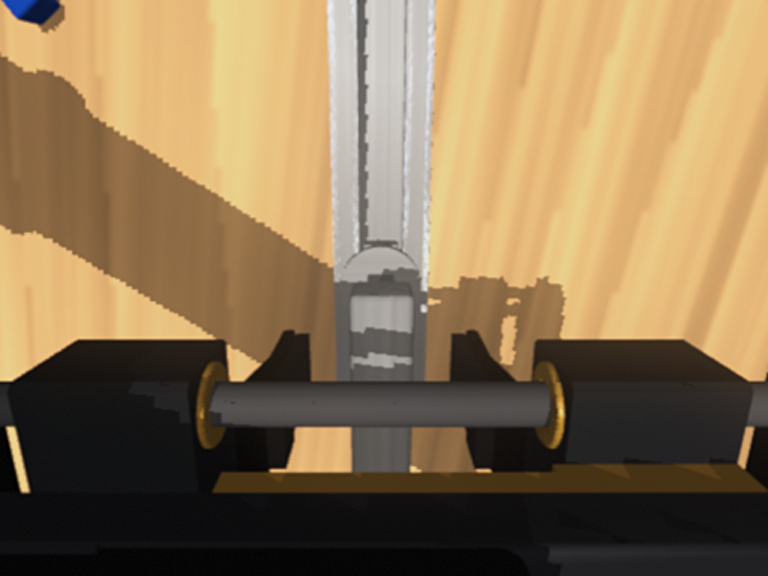

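View pics/b_side.png

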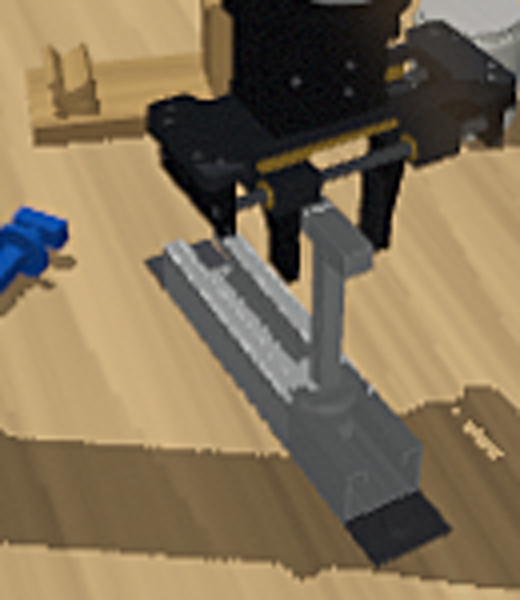

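Run:
```python
from go import *
w=np.load('b_wrist.npz');s={'position':w['p'],'tool_rot':w['r']}
P=onplane('wrist',np.array([[350,296],[412,296]])/1.5,.170,s);M=R.from_rotvec(s['tool_rot']).as_matrix();print((P-s['position'])@M*100)
```

```text
[[-0.815257    3.19695475 -0.99048696]
 [-0.81257822  3.19582999  0.79414142]]
```

Centred to well within a millimetre along the bar. Close the jaws.

Call:
{"name": "jog_arm", "arguments": {"targets": [[0,0,0,0,0,-0.05,3],[0,0,0,0,0,0,1],[0,0,0,0,0,0,1],[0,0,0,0,0,0,1],[0,0,0,0,0,0,1],[0,0,0,0,0,0,1],[0,0,0,0,0,0,1]], "squeeze": 40}}

```text
time: 23.08
position: [0.5194, -0.2476, 0.1616]
tool_rot: [-0.115, 1.566, 0.115]
ft_force: [1.3, 0.6, 0.5]
grip_width: 0.213
```

Run:
```python
from go import *
s=log();show(s);print(s['torque'])
```

```text
23.07 q [-0.014  0.226  0.473  1.761 -0.112  1.179  0.638] p [ 0.5194 -0.2476  0.1616] x [ 0.001  0.    -1.   ] z [0.989 0.146 0.001] F [1.3 0.6 0.5] g 18.6
[-0.01704526 -0.17177156 -0.02333676]
```

Call:
{"name": "jog_arm", "arguments": {"targets": [[6,0,0,0,0,0,1],[6,0,0,0,0,0,1],[6,0,0,0,0,0,1],[6,0,0,0,0,0,1],[6,0,0,0,0,0,1],[0,0,0,0,0,0,1]]}}

```text
time: 23.82
position: [0.5185, -0.248, 0.1615]
tool_rot: [0.295, 1.551, -0.295]
ft_force: [-1.5, -0.4, 1.4]
grip_width: 0.213
```

Run:
```python
from go import *
s=log();show(s);print(s['torque'])
```

```text
23.82 q [-0.067  0.231  0.536  1.763 -0.127  1.181  0.129] p [ 0.5185 -0.248   0.1615] x [-0. -0. -1.] z [ 0.93  -0.367 -0.   ] F [-1.5 -0.4  1.4] g 18.5
[-0.23094585  0.47878191 -0.01909858]
```

Call:
{"name": "jog_arm", "arguments": {"targets": [[6,0,0,0,0,0,1],[6,0,0,0,0,0,1],[6,0,0,0,0,0,1],[6,0,0,0,0,0,1],[6,0,0,0,0,0,1],[0,0,0,0,0,0,1]]}}

```text
time: 24.58
position: [0.519, -0.2476, 0.1615]
tool_rot: [0.701, 1.454, -0.7]
ft_force: [-0.8, 0.5, 1.5]
grip_width: 0.215
```

Run:
```python
from go import *
s=log();show(s);print(s['torque'])
```

```text
24.57 q [-0.122  0.238  0.6    1.765 -0.145  1.182 -0.378] p [ 0.519  -0.2476  0.1615] x [ 0.001  0.    -1.   ] z [ 0.623 -0.782  0.   ] F [-0.8  0.5  1.5] g 18.7
[-0.06824656  0.34269866 -0.07216926]
```

Call:
{"name": "jog_arm", "arguments": {"targets": [[6,0,0,0,0,0,1],[6,0,0,0,0,0,1],[6,0,0,0,0,0,1],[6,0,0,0,0,0,1],[6,0,0,0,0,0,1],[0,0,0,0,0,0,1],[0,0,0,0,0,0,1]]}}

```text
time: 25.45
position: [0.5192, -0.2473, 0.1615]
tool_rot: [1.099, 1.276, -1.097]
ft_force: [-1.5, 0.7, 0.8]
grip_width: 0.209
```

Run:
```python
from go import *
s=log();show(s);print(s['torque'])
plan([.5187,-.2485,.1616],toolR(8.35,0))
i,d=get_image('wrist');save('c_wrist.png',i,scale=1.5)
i,d=get_image('side');save('c_side.png',i,(180,330,190,320),4)
```

```text
25.45 q [-0.18   0.247  0.669  1.767 -0.166  1.184 -0.884] p [ 0.5192 -0.2473  0.1615] x [ 0.001  0.001 -1.   ] z [ 0.149 -0.989 -0.001] F [-1.5  0.7  0.8] g 18.2
[0.25007615 0.31554354 0.000759  ]
turn total deg [ 0.24 -0.03 -0.06] shift cm cur axes [-0.01 -0.07  0.11] after-turn axes [-0.01 -0.07  0.11]
```

View pics/c_side.png

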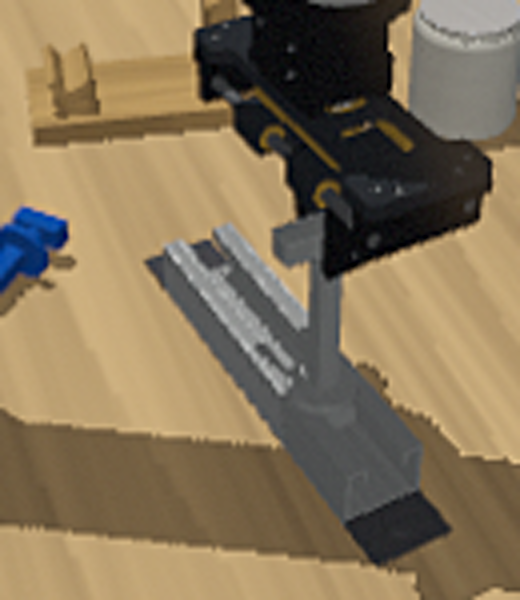

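View pics/c_wrist.png

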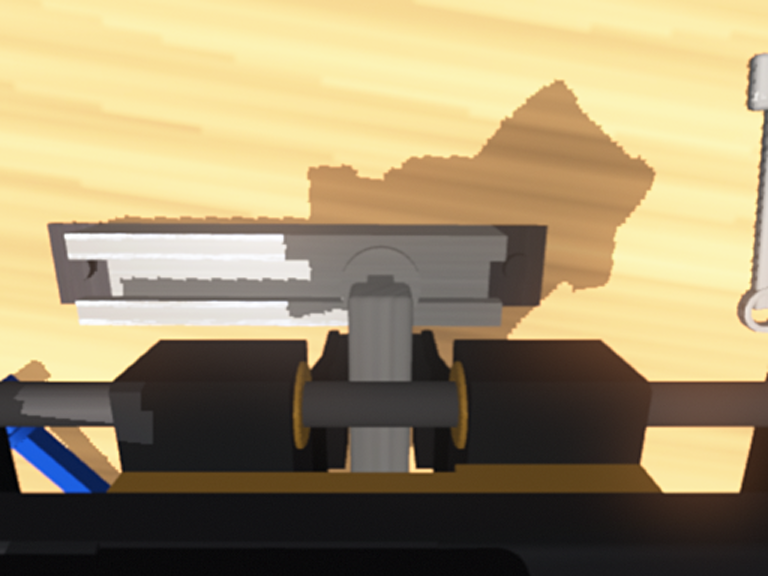

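Call:
{"name": "jog_arm", "arguments": {"targets": [[0,0,0,-0.15,0,0,1],[0,0,0,-0.15,0,0,1],[0,0,0,-0.05,0,0,1],[0,0,0,0,0,0,1]], "squeeze": 55}}

```text
time: 26.05
position: [0.5191, -0.2476, 0.1649]
tool_rot: [1.101, 1.274, -1.1]
ft_force: [0.0, -0.1, -3.7]
grip_width: 0.21
```

Call:
{"name": "jog_arm", "arguments": {"targets": [[0,0,0,-0.08,0,0,1],[0,0,0,0,0,0,1]]}}

```text
time: 26.3
position: [0.5192, -0.2476, 0.1659]
tool_rot: [1.101, 1.274, -1.1]
ft_force: [0.4, 0.3, -2.5]
grip_width: 0.207
```

Call:
{"name": "jog_arm", "arguments": {"targets": [[0,0,0,-0.08,0,0,1],[0,0,0,0,0,0,1]]}}

```text
time: 26.55
position: [0.5191, -0.2476, 0.1665]
tool_rot: [1.101, 1.274, -1.1]
ft_force: [-0.1, 0.0, -5.0]
grip_width: 0.208
```

Call:
{"name": "jog_arm", "arguments": {"targets": [[0,0,0,-0.06,0,0,1],[0,0,0,0,0,0,1]]}}

```text
time: 26.8
position: [0.5189, -0.2474, 0.1666]
tool_rot: [1.101, 1.275, -1.1]
ft_force: [0.9, 0.3, -9.8]
grip_width: 0.209
```

Call:
{"name": "jog_arm", "arguments": {"targets": [[0,0,0,-0.06,0,0,1],[0,0,0,0,0,0,1]]}}

```text
time: 27.05
position: [0.5186, -0.2473, 0.1666]
tool_rot: [1.101, 1.276, -1.101]
ft_force: [1.5, 0.1, -15.7]
grip_width: 0.211
```

Call:
{"name": "jog_arm", "arguments": {"targets": [[0,0,0,-0.06,0,0,1],[0,0,0,0,0,0,1],[0,0,0,0,0,0,1]]}}

```text
time: 27.42
position: [0.5183, -0.2472, 0.1667]
tool_rot: [1.1, 1.277, -1.101]
ft_force: [2.7, -1.4, -25.4]
grip_width: 0.213
```

Run:
```python
from go import *
s=log();show(s);print(s['torque'])
i,d=get_image('side');save('d_side.png',i,(180,330,190,320),4)
```

```text
27.43 q [-0.182  0.242  0.671  1.761 -0.161  1.196 -0.89 ] p [ 0.5183 -0.2472  0.1667] x [-0.001  0.001 -1.   ] z [ 0.146 -0.989 -0.001] F [  2.7  -1.4 -25.4] g 18.5
[-0.59589087 -0.7322747   0.00704831]
```

View pics/d_side.png

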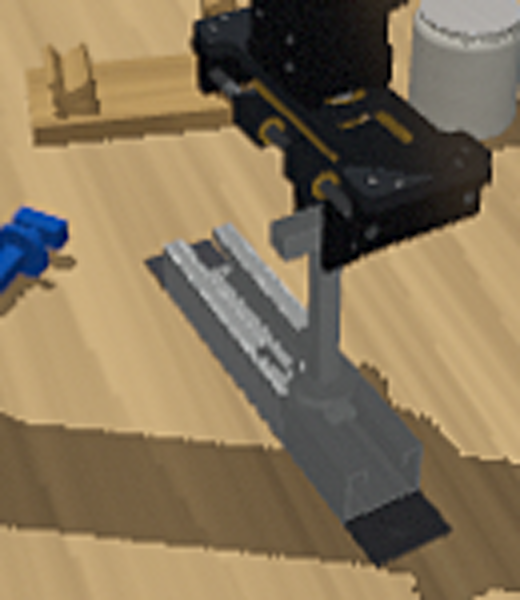

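Call:
{"name": "jog_arm", "arguments": {"targets": [[0,0,0,0.15,0,0,1],[0,0,0,0.15,0,0,1],[0,0,0,0.15,0,0,1],[0,0,0,0.1,0,0,1],[0,0,0,0.08,0,0,1],[0,0,0,0,0,0,1]]}}

```text
time: 28.22
position: [0.5194, -0.2477, 0.1626]
tool_rot: [1.101, 1.274, -1.099]
ft_force: [-0.0, -0.4, -4.1]
grip_width: 0.214
```

The lift stopped at 5.1 mm, with 25 N, so the head was caught. Now down the last millimetre to touch.

Call:
{"name": "jog_arm", "arguments": {"targets": [[0,0,0,0.06,0,0,1],[0,0,0,0.05,0,0,1],[0,0,0,0,0,0,1]]}}

```text
time: 28.6
position: [0.5194, -0.2478, 0.1615]
tool_rot: [1.101, 1.274, -1.099]
ft_force: [-1.0, 0.2, -0.0]
grip_width: 0.208
```

Call:
{"name": "jog_arm", "arguments": {"targets": [[0,0,0,0.03,0,0,1],[0,0,0,0,0,0,1]]}}

```text
time: 28.85
position: [0.5195, -0.2479, 0.1615]
tool_rot: [1.101, 1.273, -1.099]
ft_force: [-0.8, 0.9, 3.7]
grip_width: 0.212
```

Call:
{"name": "jog_arm", "arguments": {"targets": [[0,0,0,0,0,0,2.5],[0,0,0,0,0,0,3],[0,0,0,0,0,0,5],[0,0,0,0,0,0,5],[0,0,0,0,0,0,5],[0,0,0,0,0,0,5],[0,0,0,0,0,0,5]]}}

```text
time: 29.72
position: [0.5191, -0.2476, 0.1607]
tool_rot: [1.101, 1.274, -1.1]
ft_force: [0.1, 0.3, 0.5]
grip_width: 0.571
```

Run:
```python
from go import *
s=log();show(s)
i,d=get_image('wrist');save('e_wrist.png',i,scale=1.5)
```

```text
29.73 q [-0.18   0.248  0.67   1.768 -0.166  1.182 -0.886] p [ 0.5191 -0.2476  0.1607] x [ 0.001  0.    -1.   ] z [ 0.146 -0.989 -0.   ] F [0.1 0.3 0.5] g 49.7
```

View pics/e_wrist.png

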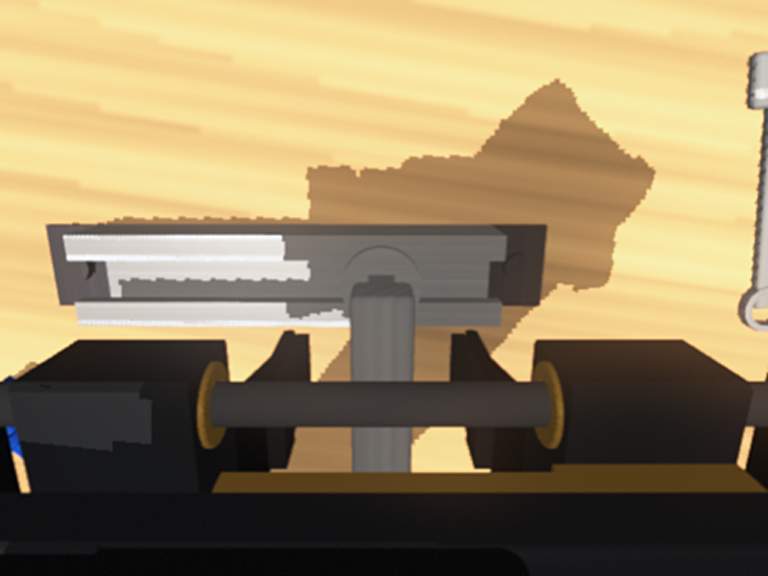

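Jaws are clear on both sides (bar at columns 352–412, fingertips at 309 and 451). Rise straight up.

Call:
{"name": "jog_arm", "arguments": {"targets": [[0,0,0,-0.5,0,0,5],[0,0,0,-1.5,0,0,5],[0,0,0,-2,0,0,5],[0,0,0,-2,0,0,5],[0,0,0,-2,0,0,5],[0,0,0,-2,0,0,5],[0,0,0,-2,0,0,5],[0,0,0,0,0,0,5],[0,0,0,0,0,0,5]]}}

```text
time: 30.9
position: [0.5188, -0.2475, 0.2805]
tool_rot: [1.101, 1.275, -1.1]
ft_force: [-0.5, 0.4, 0.7]
grip_width: 0.573
```

Run:
```python
from go import *
s=log();show(s)
i,d=get_image('wrist');np.savez('f_wrist.npz',i=i,d=d,p=s['position'],r=s['tool_rot']);save('f_wrist.png',i,scale=1.5)
i,d=get_image('side');save('f_side.png',i,scale=1.5)
i,d=get_image('top');save('f_top.png',i,scale=1.5)
```

```text
30.9 q [-0.206  0.161  0.685  1.608 -0.104  1.409 -0.935] p [ 0.5188 -0.2475  0.2805] x [ 0.001  0.001 -1.   ] z [ 0.146 -0.989 -0.   ] F [-0.5  0.4  0.7] g 49.8
```

View pics/f_wrist.png

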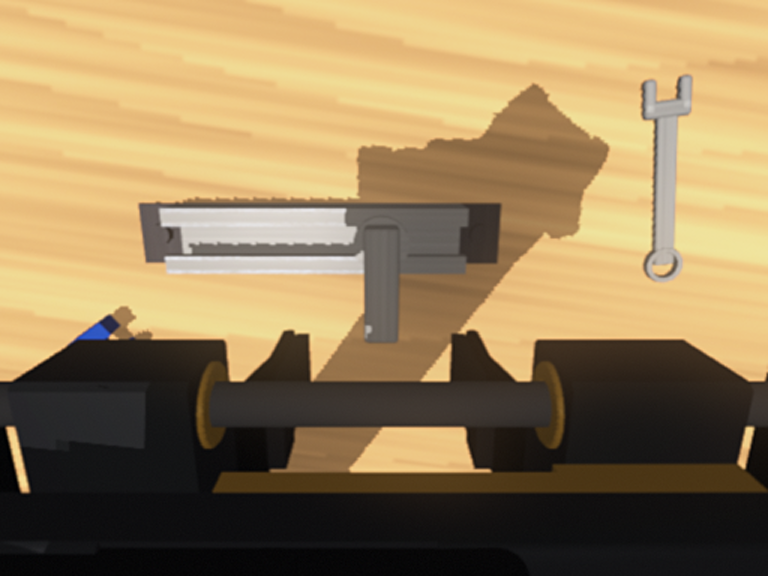

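View pics/f_side.png

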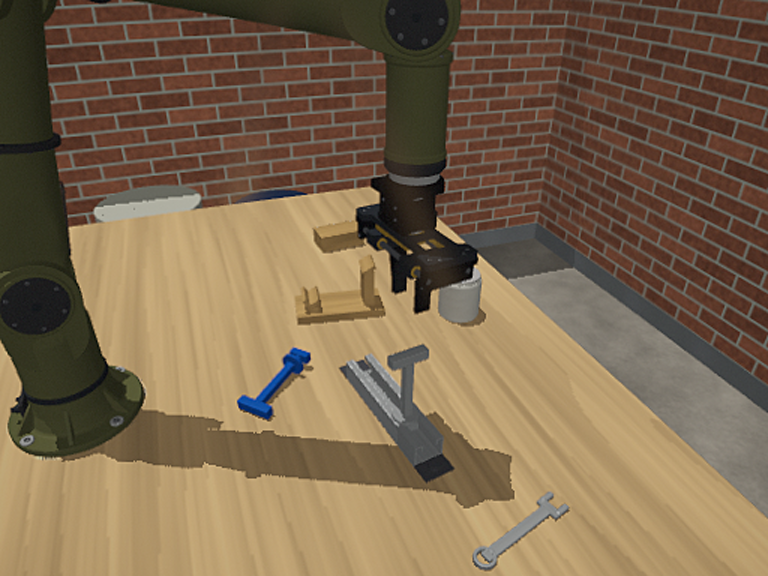

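View pics/f_top.png

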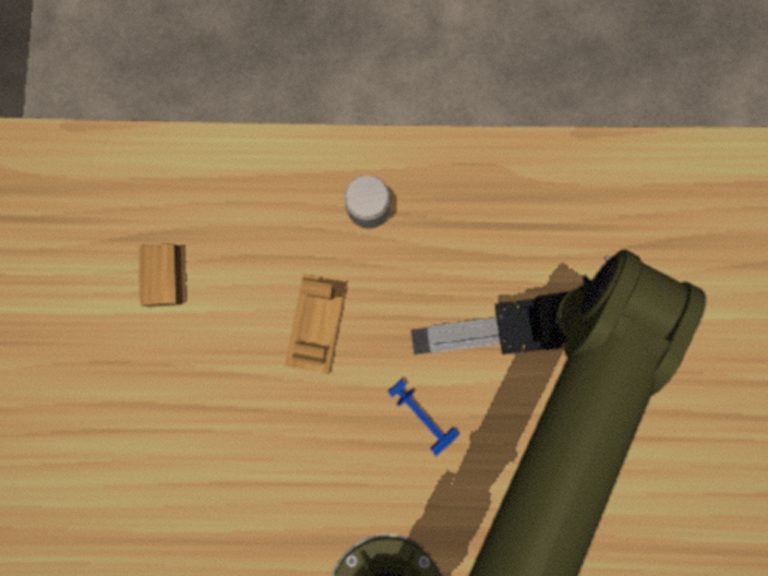

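```bash
python3 -c "
from bench import close_job
print(close_job())"
```

```text
the job is handed in; nothing more can be done
None
```

The job is handed in at about 31 s. The bolt stands upright by itself on its flange in the strut's slot. It is about 50 mm from mid slot, with its head turned square across under the lips.

- **Insertion:** I gripped the bolt by its shank, lifted it off the rest, turned it upright and lowered the head through the slot. It touched down with about 8 N. After release it stood alone; the wrist depth put the top of the T-bar at 170.5 mm, against 170 mm for a seated flange.
- **Quarter turn and tug:** I took it by the T-bar from above and turned it 90°. On the tug the lift stopped dead after 5.1 mm while the pull rose to about 25 N at the wrist, so the head caught under the lips.
- **Release:** I let it down until it took light contact (about 4 to 7 N), opened the jaws and rose clear.
- **Last checks:** The final pictures show the bolt upright with the T-bar square across the strut and the gripper clear of it. The tin, offcut, spanner and blue bolt look unmoved. The arm hid most of the spanner from above, but the side and wrist views show it.
- **Disagreements:** The camera estimates of the strut differed by about 1.4 mm, so I used their average. The fit of the bolt in the gripper had a residual of about 2 pixels and read about 2 mm low at the seat. Joints 2 and 3 ran up to the ends of their ranges during the upright carry; no reading showed either past its limit.

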